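# Set the batch number and load the stamping table

## Task

First turn the number dial until 7 stands in the middle of its window; only then bring any tube under the stamp head. Load every waiting kraft tube (two to four of them) upright and fully down between the pins of its own nest on the index table, and push the table round by its pegs as needed, so that in the end it rests clicked into a station with a loaded nest right under the stamp head and the dial still shows 7. Leave the jar, the bowl and the scoop alone.

Things in the scene. Friction and masses are not known exactly. Their poses are not given: they have to be found in the camera images.
- index_base: fixed grey base of the index table; origin on the turning axis at bench level. Local +x points to the stamp column, 185 to 225 mm out, 230 mm high, cap 250; its arm (44 mm wide, underside 195 mm up) reaches inwards and carries the stamp head, 52 mm wide, bottom 168 mm up, 95 mm out from the axis. Only the nest under the head cannot be loaded from above
- index_table (a joint): angle of the aluminium disc (radius 145 mm, top face 60 mm above the bench), rad, grows counterclockwise from above, endless. Four stations at multiples of pi/2: within about 0.12 rad of one, a sprung ball centres the table when let go; elsewhere it stays where left. 1 to 4 N at a peg pushes it out of a station. In a station one nest is under the stamp head
- under_head (a point): fixed point straight below the stamp head, at the height of the table's top face: where a nest comes to stand
- nest0 (a point): centre of a nest on the top face of the index table, 95 mm from the axis: cork spot ringed by four steel pins (6 mm thick, 10 mm high, 37 mm from the nest centre, leaving a tube 4 mm of play all round); moves with the table. At table angle 0, nest0 is under the head; nest1, 2, 3 follow counterclockwise at 90 degrees each
- nest1 (a point): centre of a nest on the top face of the index table, 95 mm from the axis: cork spot ringed by four steel pins (6 mm thick, 10 mm high, 37 mm from the nest centre, leaving a tube 4 mm of play all round); moves with the table. At table angle 0, nest0 is under the head; nest1, 2, 3 follow counterclockwise at 90 degrees each
- nest2 (a point): centre of a nest on the top face of the index table, 95 mm from the axis: cork spot ringed by four steel pins (6 mm thick, 10 mm high, 37 mm from the nest centre, leaving a tube 4 mm of play all round); moves with the table. At table angle 0, nest0 is under the head; nest1, 2, 3 follow counterclockwise at 90 degrees each
- nest3 (a point): centre of a nest on the top face of the index table, 95 mm from the axis: cork spot ringed by four steel pins (6 mm thick, 10 mm high, 37 mm from the nest centre, leaving a tube 4 mm of play all round); moves with the table. At table angle 0, nest0 is under the head; nest1, 2, 3 follow counterclockwise at 90 degrees each
- peg0 (a point): top of an upright steel push peg on the index table, 14 mm diameter, 60 mm high above the table face, 130 mm from the axis, halfway between two nests; moves with the table
- peg1 (a point): top of an upright steel push peg on the index table, 14 mm diameter, 60 mm high above the table face, 130 mm from the axis, halfway between two nests; moves with the table
- peg2 (a point): top of an upright steel push peg on the index table, 14 mm diameter, 60 mm high above the table face, 130 mm from the axis, halfway between two nests; moves with the table
- peg3 (a point): top of an upright steel push peg on the index table, 14 mm diameter, 60 mm high above the table face, 130 mm from the axis, halfway between two nests; moves with the table
- dial_case: fixed grey case of the number dial, 180 x 160 mm, flat top 55 mm above the bench; origin on the drum's axis at bench level (the case reaches from local x -80 to +100 mm). On the local +x side of the knob a steel-rimmed window, 30 x 30 mm, in its top shows one numeral of the drum below; numerals read upright from the robot's side
- window (a point): centre of the window, 55 mm from the drum's axis
- number_drum (a joint): angle of the number drum, rad; grows clockwise seen from above; numeral n (0 to 9) stands in the middle of the window at n x 0.6283 (7 at 4.398); stops just outside 0 and 9. It turns stiffly (0.08 N m) and stays where it is left
- knob_grip (a point): grip point of the black bar knob that turns the drum, on its axis, 88 mm above the bench; the bar is 60 mm long along this point's x and 16 mm wide; it stands from a round flange (top 58 mm above the bench) up to 102 mm above the bench
- tubeA: one of up to four identical filled kraft-board tubes with lids: plain brown cylinder, 60 mm diameter, 76 mm tall, about 0.14 kg, stands upright; origin at the centre of its underside. None in the state when this tube is absent (or held)
- tubeB: one of up to four identical filled kraft-board tubes with lids: plain brown cylinder, 60 mm diameter, 76 mm tall, about 0.14 kg, stands upright; origin at the centre of its underside. None in the state when this tube is absent (or held)
- tubeC: one of up to four identical filled kraft-board tubes with lids: plain brown cylinder, 60 mm diameter, 76 mm tall, about 0.14 kg, stands upright; origin at the centre of its underside. None in the state when this tube is absent (or held)
- tubeD: one of up to four identical filled kraft-board tubes with lids: plain brown cylinder, 60 mm diameter, 76 mm tall, about 0.14 kg, stands upright; origin at the centre of its underside. None in the state when this tube is absent (or held)
- jar: bystander: amber glass jar, 72 mm diameter, 100 mm tall, origin under its centre
- bowl: bystander: wooden bowl of petals, 124 mm across, 55 mm high, origin under its centre
- scoop: bystander: aluminium scoop, 190 mm long, lying on the bench; origin at the back of the blade
Things that resemble listed ones, but are neither listed nor needed, are in the scene too. Leave any red or turquoise look-alike of the tubeD alone.

How it is judged:
By the outcome, as a careful person would: the job done as asked, in the order asked, and still so for the second after the job is handed in, with the robot touching nothing.
Of tubeA, tubeB, tubeC, tubeD only 2 to 4 are there at a start; the rules pass over those that are not, and their reading is None.
At some moment in a run one of tubeA, tubeB, tubeC, tubeD may be knocked a few centimetres aside while the robot is not near it.
It also fails if it takes over 210 s, if anything falls off the work surface, if the arm or the gripper's body presses on something with over 40 N, if the wrist force passes 120 N, or if a joint passes its speed limit or range.

## Robot

A 6-joint arm with a two-finger parallel gripper is mounted at the origin on the work surface. World frame = base frame: x ahead of the robot, y to its left, z up, the work surface at z = 0. Lengths are in mm, angles in rad, forces in N, time in s.
With the tool pointing down it reaches from about 375 to 925 mm from the base axis. Payload 5.7 kg.
Tool frame: the origin (TCP) lies midway between the tips of the shut fingers; the grasp point (between the pads) lies 19 mm behind it; y points along the fingers, z is the direction in which the jaws open and shut, and the axes are right-handed (so a half turn about y gives the same grasp; the last joint's range is limited). The gripper opens to 85 mm and grips with 20 to 120 N. Pads are 22 mm wide; open, the fingers measure 114 mm over their backs; the gripper's body (76 mm by 85 mm) begins 54 mm behind the grasp point. The pads swing forward as they close: fully open they stand 13 mm farther back than shut.
Start: joints at [-1.283, 0.359, 1.51, -0, 1.272, -0.115], TCP at [235.18, -551.954, 231.267] pointing down, gripper open.
Joint ranges: [-2.97, 2.97], [-1.01, 2.36], [0.21, 2.38], [-0.96, 4.11], [0.2, 2.71], [-2.98, 2.98]. Speed limits (rad/s): [2.39, 2.39, 3.14, 3.14, 3.14, 3.14].

## Interface

Orientations are given as a unit quaternion [w, x, y, z].
In Python, from plant import * gives the robot as it stands.
- The arm moves only by the tool send_rows, never from a script. Its argument "increments" is a list that holds one entry, the list of rows, each a list of 4 numbers: the shift along the tool's x, y, z in m, then the turn about the tool's y in rad. A call has 1 to 5 rows; each row shifts and turns the commanded pose from where the row before left it, along the tool's axes as they then stand; what a row does not reach is not made up. A row lasts 1/8 s, in which the tool goes at most 62.5 mm and 10.7 degrees, less where a joint would pass 70% of its speed; a pose out of reach is approached as far as the arm can. A call is refused whole if a number of a shift passes 0.0625 or a number of a turn 0.188, either way. A call with a gripper value outside its range is refused whole. "claw" is the closure, from -1 (fully open) to 1 (shut), set as the call begins (left out, the last holds). The fingers move at their own pace and stop on an object; the grip force is fixed at half the most. Time passes only in rows, so rows that do not move let the fingers close. It gives the time, the measured TCP pose, the force and the opening at its end, in the units of the state.
- get_obs(): the state, without advancing time (a new reading comes with each control period).
- capture(name): name is "side" or "top"; returns (picture, depth): 420x560x3 uint8, red, green, blue; 420x560 float32, mm along the optical axis (not along the pixel's ray), 0 where there is no reading.
- camera_model(name): a dict with "mtx" (3x3 intrinsics, pixels), "T" (4x4, takes a point from camera to world coordinates). Camera axes: x right, y up, looking along -z (the intrinsics and any distortion apply to the point x, -y, -z); pixel columns grow to the right and rows downward; lengths in mm; the calibration is good to about 2 mm. A picture is of the moment at which its call begins. camera_model takes no time and is no camera call.
- hand_in(): hands the job in, once; it reports no verdict.
The state is a dict: "t": time; "joint_pos": joint angles; "dq": joint speeds; "joint_efforts": joint torques, N m; "position": TCP position; "tcp_rot": TCP orientation; "ft_force": force on the tool from outside, world axes, zero at the start; "wrist_torque": the same for the moment, N m; "grip_width": finger opening in mm.
Only numpy, scipy, OpenCV 4.12 (cv2) and the standard library are available. Lean on these libraries where they do the work, as an engineer would, in place of code of your own. Each camera call takes 0.05 s, during which the arm holds its last target.

## Working session

There is one attempt and no reset: what is moved stays moved. The work goes in short steps, Python scripts to look and compute and a tool call to move; the robot and the scene stay as the last step left them, time stands still between calls to the robot, and variables do not carry over. Pictures are saved under pics/ and viewed, and the job is handed in when it is done.

Besides the shell and the picture viewer there is one more tool, called after "Call:" as a command line: name --argument value ..., lists and objects as JSON in quotes. send_rows: Moves the arm, as the interface text tells. Its arguments: {"type":"object","properties":{"increments":{"type":"array"},"claw":{"type":"number"}},"required":["increments"]}

```bash
ls; mkdir -p pics; python3 - <<'E'
from plant import *
import cv2,numpy as np
o=get_obs()
print({k:np.round(v,3).tolist() for k,v in o.items()})
for n in("top","side"):
    p,d=capture(n); cv2.imwrite(f"pics/{n}0.png",p[:,:,::-1]); np.save(f"pics/{n}0d.npy",d)
    m=camera_model(n); print(n,{k:np.round(v,3).tolist() if k in('mtx','T') else v for k,v in m.items()})
E
```

```text
pics
{'t': 0.0, 'joint_pos': [-1.283, 0.359, 1.511, -0.0, 1.272, -0.115], 'dq': [-0.001, 0.001, -0.002, 0.001, 0.002, 0.001], 'joint_efforts': [-0.002, -52.763, -27.862, -0.0, 0.013, 0.0], 'position': [234.973, -551.349, 230.47], 'tcp_rot': [0.141, -0.142, 0.693, -0.692], 'ft_force': [-0.223, 0.227, 0.846], 'wrist_torque': [0.018, -0.02, 0.027], 'grip_width': 85.299}
top {'mtx': [[532.012, 0.0, 279.954], [0.0, 532.012, 204.609], [0.0, 0.0, 1.0]], 'T': [[0.017, 0.988, -0.154, 326.781], [-1.0, 0.017, -0.005, -68.448], [-0.002, 0.154, 0.988, 1729.185], [0.0, 0.0, 0.0, 1.0]]}
side {'mtx': [[520.508, 0.0, 276.89], [0.0, 520.508, 202.815], [0.0, 0.0, 1.0]], 'T': [[-0.785, 0.42, -0.455, -166.622], [-0.62, -0.509, 0.597, 909.177], [0.019, 0.751, 0.66, 1217.495], [0.0, 0.0, 0.0, 1.0]]}
```

View pics/top0.png

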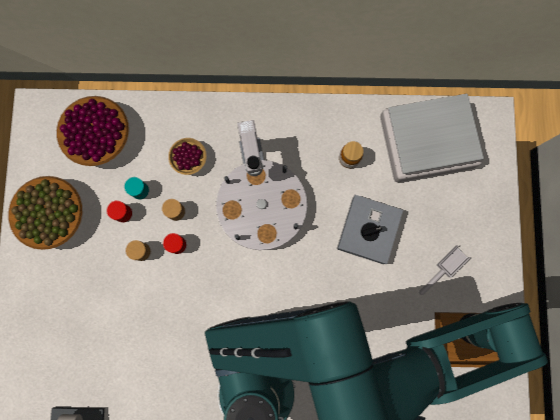

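View pics/side0.png

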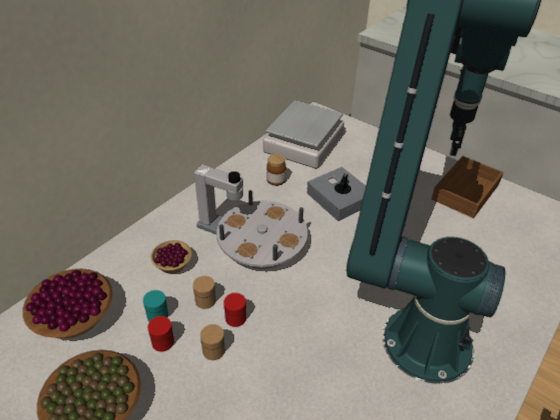

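The two kraft tubes look to be at top (173,209) and (137,250). The red ones at (119,211) and (175,243) and the turquoise one at (136,188) are look-alikes. The amber thing at (352,153) with a white label is the jar. Next I'll measure and enlarge.

```bash
cat > h.py <<'E'
from plant import *
import cv2,numpy as np
def cap(n,tag):
    p,d=capture(n); cv2.imwrite(f"pics/{n}_{tag}.png",p[:,:,::-1]); np.save(f"pics/{n}_{tag}.npy",d); return p,d
def w(n,u,v,d):
    m=camera_model(n);K=m['mtx'];T=m['T']
    u,v,d=map(np.asarray,(u,v,d))
    c=np.stack([(u-K[0,2])/K[0,0]*d,-(v-K[1,2])/K[1,1]*d,-d,np.ones_like(d)*1.0],-1)
    return (c@np.asarray(T).T)[...,:3]
def cloud(n,d):
    v,u=np.mgrid[:d.shape[0],:d.shape[1]]; return w(n,u.astype(float),v.astype(float),d.astype(float))
def proj(n,P):
    m=camera_model(n);K=m['mtx'];c=np.linalg.inv(m['T'])@np.append(P,1)
    return K[0,0]*c[0]/-c[2]+K[0,2], K[1,1]*c[1]/c[2]+K[1,2]
def atz(n,u,v,z):
    a=w(n,u,v,1.);b=w(n,u,v,1000.);return a+(b-a)*(z-a[2])/(b[2]-a[2])
def crop(src,dst,u0,v0,u1,v1,s):
    im=cv2.imread(src)[v0:v1,u0:u1]; cv2.imwrite(dst,cv2.resize(im,None,fx=s,fy=s,interpolation=cv2.INTER_CUBIC))
E
cat > m0.py <<'E'
from h import *
d=np.load("pics/top0d.npy");C=cloud("top",d);im=cv2.imread("pics/top0.png")
hsv=cv2.cvtColor(im,cv2.COLOR_BGR2HSV)
for nm,u,v in [("t1",173,209),("t2",137,250),("jar",352,153),("hub",262,204),("pegs",227,180),("",285,169),("",296,227),("",237,237),("head",254,162),("col",247,127),("case",390,215),("case2",355,240),("knob",371,232),("win",375,215),("nest",257,176),("nest",291,198),("nest",267,233),("nest",232,210)]:
    print(nm,u,v,np.round(C[v,u],1))
for nm,u,v in [("t1",173,209),("t2",137,250)]:
    z=C[...,2]; c=C[v,u]
    m=(np.hypot(C[...,0]-c[0],C[...,1]-c[1])<45)&(abs(z-c[2])<8)
    print(nm,m.sum(),(C[m].max(0)+C[m].min(0))/2,np.ptp(C[m],axis=0),np.median(z[m]))
crop("pics/top0.png","pics/c1.png",205,110,325,255,4)
crop("pics/top0.png","pics/c2.png",330,185,415,270,7)
E
python3 m0.py
```

```text
t1 173 209 [565.5 275.1  76.7]
t2 137 250 [435.1 381.   75.8]
jar 352 153 [ 751.5 -285.4   92.8]
hub 262 204 [586.9  -3.8  71.5]
pegs 227 180 [656.6 106.1  99.2]
 285 169 [691.5 -74.5 113.9]
 296 227 [ 511.5 -111.   108.6]
 237 237 [477.   68.1 116.7]
head 254 162 [679.   14.6 252.8]
col 247 127 [786.9  38.4 236.1]
case 390 215 [ 560.6 -409.7   57.7]
case2 355 240 [ 479.8 -299.2   52.5]
knob 371 232 [ 500.6 -341.3  103.8]
win 375 215 [ 560.3 -362.8   54.4]
nest 257 176 [680.2  14.9  55.3]
nest 291 198 [608.7 -95.1  65.1]
nest 267 233 [496.4 -21.2  61. ]
nest 232 210 [567.5  91.1  62.1]
t1 277 [568.82760423 283.08706095  76.50482521] [58.78826098 61.0177043  15.60551743] 76.0404385116849
t2 303 [436.59695809 388.10132786  75.95647316] [59.56268043 59.4783014  15.09205608] 76.47696020365174
```

View pics/c1.png

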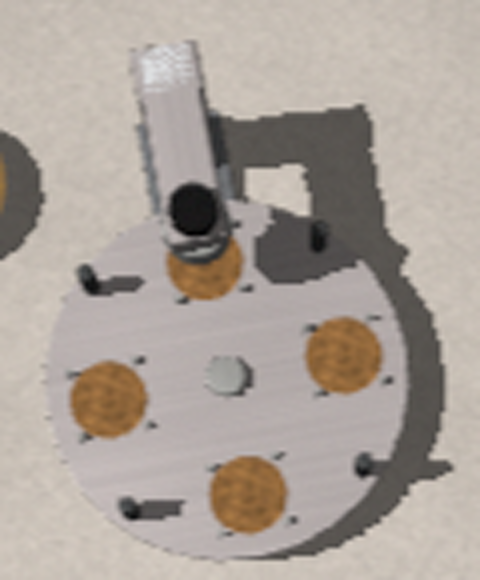

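View pics/c2.png

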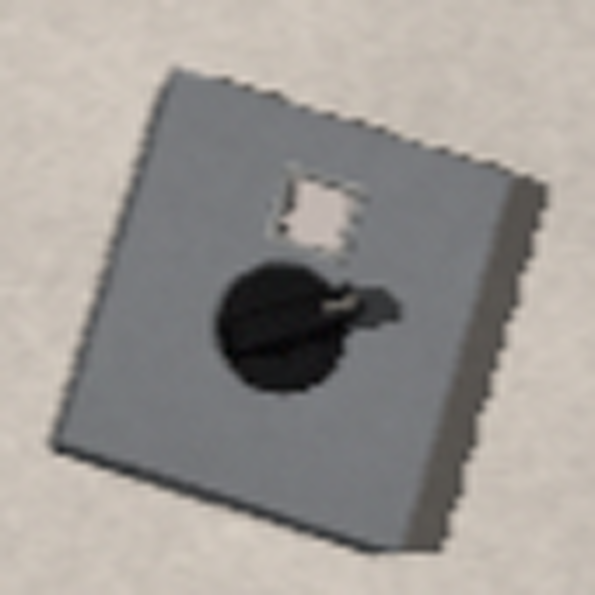

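```bash
cat > m1.py <<'E'
from h import *
d=np.load("pics/top0d.npy");C=cloud("top",d);im=cv2.imread("pics/top0.png")
z=C[...,2]
# case top
m=(abs(C[...,0]-510)<140)&(abs(C[...,1]+350)<140)&(z>48)
m2=m.astype(np.uint8); n,l,s,c=cv2.connectedComponentsWithStats(m2); i=1+np.argmax(s[1:,4])
P=C[l==i]; r=cv2.minAreaRect(P[:,:2].astype(np.float32)); print("case",r,len(P),np.round(cv2.boxPoints(r)))
# disc
m=(abs(C[...,0]-586)<160)&(abs(C[...,1]-0)<160)&(abs(z-60)<9)
P=C[m]; A=np.c_[P[:,:2],np.ones(len(P))]
print("discfit",cv2.minEnclosingCircle(P[:,:2].astype(np.float32)), np.median(P[:,2]))
# corks by colour
hsv=cv2.cvtColor(im,cv2.COLOR_BGR2HSV)
mm=((hsv[...,1]>90)&(hsv[...,0]<25)&m).astype(np.uint8)
n,l,s,c=cv2.connectedComponentsWithStats(mm)
for i in range(1,n):
    if s[i,4]>50: print("cork",s[i,4],c[i],np.round(atz("top",*c[i],60.),1))
# dark knob pixels
v,u=np.mgrid[185:270,330:415]
k=(im[185:270,330:415].max(2)<45)
print("flange px",u[k].mean(),v[k].mean(),k.sum(),atz("top",u[k].mean(),v[k].mean(),60.))
hub=(z>66)&(np.hypot(C[...,0]-586,C[...,1]+4)<25);print("hub",C[hub].mean(0),hub.sum())
print("win",atz("top",330+318/7,185+213/7,55.))
crop("pics/side0.png","pics/c3.png",295,155,375,225,8)
E
python3 m1.py
```

```text
case ((516.9560546875, -346.29150390625), (160.9893341064453, 180.55453491210938), 72.56082916259766) 2698 [[ 407. -396.]
 [ 579. -450.]
 [ 627. -297.]
 [ 455. -242.]]
discfit ((588.7035522460938, 1.1590008735656738), 145.04690551757812) 59.94347780148996
cork 159 [256.53459119 178.14465409] [672.2  16.   60. ]
cork 271 [290.36531365 198.5904059 ] [607.6 -93.2  60. ]
cork 267 [231.64044944 209.64044944] [569.   92.5  60. ]
cork 274 [266.5729927 233.3540146] [495.4 -19.9  60. ]
flange px 370.07547169811323 231.50943396226415 265 [ 506.73639338 -345.7237861    60.        ]
hub [586.8307774   -0.72172322  71.36915834] 88
win [ 558.8311594  -363.99718702   55.        ]
```

View pics/c3.png

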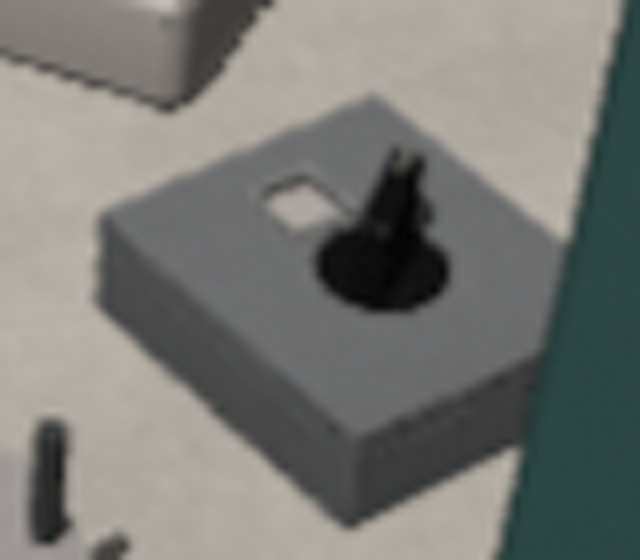

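```bash
cat >> h.py <<'E'
from scipy.spatial.transform import Rotation as R
def rot(o):
    q=o['tcp_rot']; return R.from_quat([q[1],q[2],q[3],q[0]]).as_matrix()
def delta(o,target):
    return rot(o).T@(np.array(target)-o['position'])
def st():
    o=get_obs();M=rot(o);print("t",o['t'],"pos",np.round(o['position'],1),"yaw_x",round(float(np.arctan2(M[1,0],M[0,0])),4),"ydir",np.round(M[:,1],3),"j",np.round(o['joint_pos'],3),"F",np.round(o['ft_force'],1),"w",round(float(o['grip_width']),1));return o
E
python3 - <<'E'
from h import *
o=st();print(rot(o).round(3))
print(proj("top",[507,-344.5,102]),proj("top",[507,-344.5,58]))
print(delta(o,[507,-344.5,180])/1000)
E
python3 - <<'E'
from h import *
im=cv2.imread('pics/top0.png')[222:242,358:388];cv2.imwrite('pics/c4.png',cv2.resize(im,None,fx=20,fy=20,interpolation=cv2.INTER_NEAREST).astype(float).__mul__(2).clip(0,255).astype(np.uint8))
d=np.load("pics/top0d.npy");C=cloud("top",d)
m=(np.hypot(C[...,0]-507,C[...,1]+345)<45)&(C[...,2]>85);P=C[m];print(len(P),P.mean(0),np.linalg.svd((P-P.mean(0))[:,:2],full_matrices=False)[2],cv2.minAreaRect(P[:,:2].astype(np.float32)))
E
```

```text
t 0.1 pos [ 235.  -551.4  230.5] yaw_x -2.7388 ydir [-0.     0.002 -1.   ] j [-1.283  0.359  1.511  0.     1.273 -0.115] F [ 0.6  0.1 -0.4] w 85.4
[[-0.92  -0.     0.392]
 [-0.392  0.002 -0.92 ]
 [-0.    -1.    -0.002]]
(np.float64(371.9355675463303), np.float64(229.98783826012232)) (np.float64(369.58157024992255), np.float64(231.48596234120754))
[-0.33130289  0.05071851 -0.08360932]
103 [ 506.58395355 -342.14929312  100.14050029] [[ 0.30391189 -0.95270014]
 [ 0.95270014  0.30391189]] ((506.96173095703125, -342.4620666503906), (15.902446746826172, 58.664329528808594), 17.76432228088379)
```

View pics/c4.png

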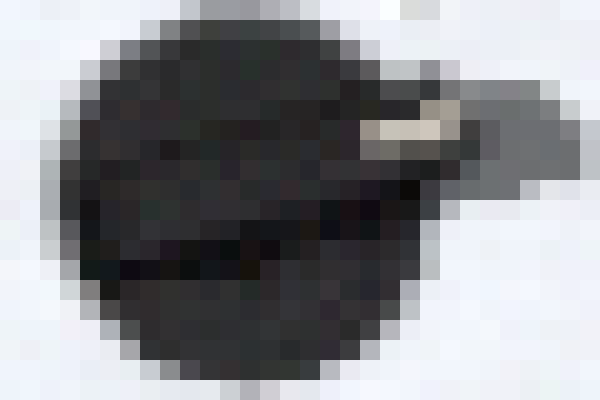

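Call:
send_rows --increments '[[[-0.0552, 0.01, -0.0139, 0], [-0.0552, 0.01, -0.0139, 0], [-0.0552, 0.01, -0.0139, 0], [-0.0552, 0.01, -0.0139, 0], [-0.0552, 0.01, -0.0139, 0]]]' --claw -0.2

```text
t: 0.72
position: [462.9, -378.4, 180.7]
tcp_rot: [0.141, -0.141, 0.693, -0.693]
ft_force: [0.5, -0.7, -0.5]
grip_width: 51.4
```

Call:
send_rows --increments '[[[-0.0552, 0, -0.0139, -0.18], [0, 0, 0, -0.185], [0, 0, 0, -0.185], [0, 0, 0, -0.185], [0, 0, 0, -0.185]]]'

```text
t: 1.35
position: [507.0, -345.0, 180.8]
tcp_rot: [0.436, -0.436, 0.557, -0.556]
ft_force: [-0.0, -0.4, 0.2]
grip_width: 51.3
```

Call:
send_rows --increments '[[[0, 0, 0, -0.185], [0, 0, 0, -0.185], [0, 0, 0, -0.187], [0, 0, 0, 0], [0, 0, 0, 0]]]'

```text
t: 1.98
position: [507.0, -345.3, 181.0]
tcp_rot: [0.57, -0.57, 0.418, -0.418]
ft_force: [-0.5, 0.5, -0.6]
grip_width: 51.0
```

```bash
python3 - <<'E'
from h import *
o=st();print(delta(o,[507,-343.3,69])/1000)
E
```

```text
t 1.975 pos [ 507.  -345.3  181. ] yaw_x -1.2654 ydir [-0.  0. -1.] j [-0.71   0.425  1.538  0.     1.179 -1.016] F [-0.5  0.5 -0.6] w 51.0
[-0.00184244  0.11203777  0.00057733]
```

Call:
send_rows --increments '[[[-0.002, 0.045, 0.0005, 0], [0, 0.04, 0, 0], [0, 0.025, 0, 0], [0, 0, 0, 0]]]'

```text
t: 2.48
position: [505.6, -342.1, 69.3]
tcp_rot: [0.571, -0.57, 0.419, -0.416]
ft_force: [-0.8, 0.3, -0.2]
grip_width: 51.3
```

Call:
send_rows --increments '[[[0, 0, 0, 0], [0, 0, 0, 0], [0, 0, 0, 0], [0, 0, 0, 0], [0, 0, 0, 0]]]' --claw 1

```text
t: 3.1
position: [506.6, -344.5, 73.0]
tcp_rot: [-0.57, 0.572, -0.417, 0.418]
ft_force: [-4.6, -1.8, 4.3]
grip_width: 15.3
```

```bash
python3 - <<'E'
from h import *
o=st()
E
```

```text
t 3.1 pos [ 506.6 -344.5   73. ] yaw_x -1.2619 ydir [-0.    -0.002 -1.   ] j [-0.709  0.549  1.637 -0.002  0.954 -1.017] F [-4.6 -1.8  4.3] w 15.3
```

Call:
send_rows --increments '[[[0, 0, 0, 0.157], [0, 0, 0, 0.157], [0, 0, 0, 0.157], [0, 0, 0, 0.157], [0, 0, 0, 0.157]]]'

```text
t: 3.72
position: [508.9, -344.8, 73.0]
tcp_rot: [-0.367, 0.366, -0.603, 0.606]
ft_force: [3.0, -0.9, -1.9]
grip_width: 15.5
```

Call:
send_rows --increments '[[[0, 0, 0, 0.157], [0, 0, 0, 0.157], [0, 0, 0, 0.157], [0, 0, 0, 0.157], [0, 0, 0, 0.157]]]'

```text
t: 4.35
position: [510.4, -346.5, 73.1]
tcp_rot: [-0.109, 0.105, -0.696, 0.701]
ft_force: [7.9, -7.1, -7.2]
grip_width: 15.0
```

```bash
python3 - <<'E'
from h import *
o=st()
cap("top","1");cap("side","1")
crop("pics/side_1.png","pics/c5.png",295,155,375,225,8)
E
```

```text
t 4.35 pos [ 510.4 -346.5   73.1] yaw_x -2.8371 ydir [ 0.007 -0.006 -1.   ] j [-0.708  0.551  1.634 -0.     0.948  0.558] F [ 7.9 -7.1 -7.2] w 15.0
```

View pics/top_1.png

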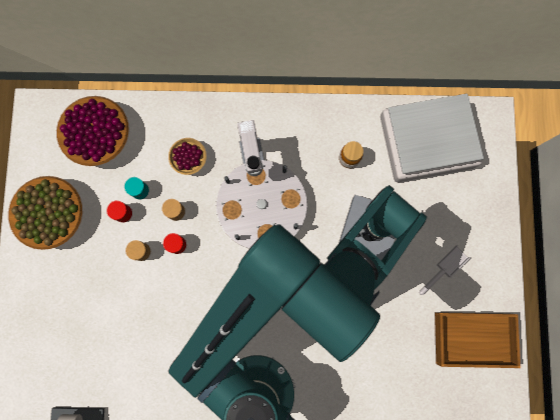

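View pics/side_1.png

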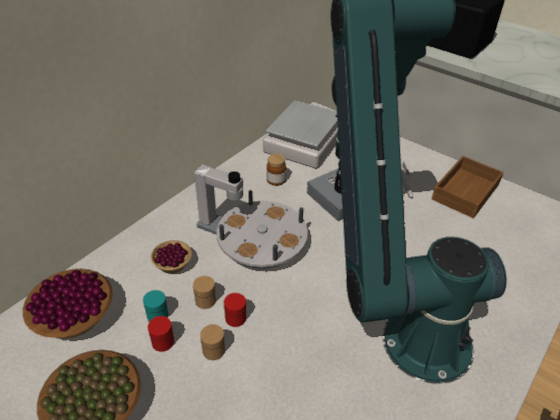

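View pics/c5.png

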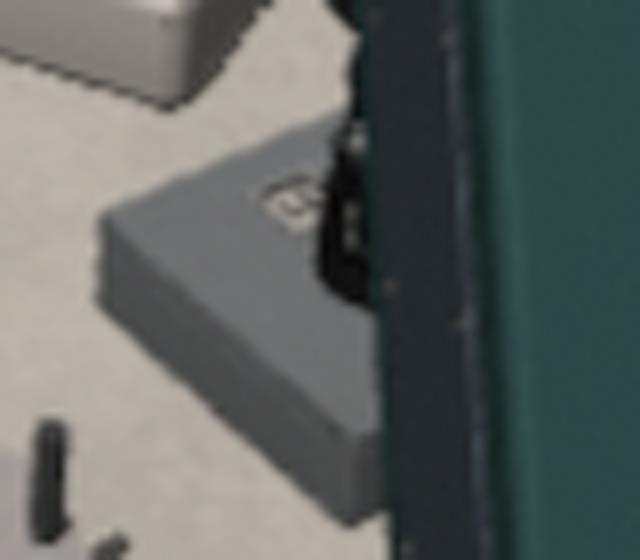

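Call:
send_rows --increments '[[[0, 0, 0, 0], [0, 0, 0, 0], [0, -0.04, 0, 0], [0, -0.06, 0, 0], [0, -0.04, 0, 0]]]' --claw -0.2

```text
t: 5.08
position: [507.5, -343.6, 214.4]
tcp_rot: [-0.11, 0.109, -0.698, 0.699]
ft_force: [0.6, 0.8, 0.5]
grip_width: 51.1
```

Call:
send_rows --increments '[[[0.06, 0, 0.02, 0], [0.06, 0, 0.02, 0], [0.06, 0, 0.02, 0], [0.06, 0, 0.02, 0], [0.04, 0, 0.02, 0]]]'

```text
t: 5.7
position: [270.8, -522.9, 211.8]
tcp_rot: [0.108, -0.109, 0.699, -0.699]
ft_force: [0.2, 0.7, -0.5]
grip_width: 51.2
```

```bash
python3 - <<'E'
from h import *
o=st()
cap("top","2");cap("side","2")
crop("pics/side_2.png","pics/c5.png",295,155,375,225,8)
crop("pics/top_2.png","pics/c6.png",330,185,415,270,7)
E
```

```text
t 5.7 pos [ 270.8 -522.9  211.8] yaw_x -2.8332 ydir [-0.  0. -1.] j [-1.21   0.361  1.559 -0.     1.222  0.052] F [ 0.2  0.7 -0.5] w 51.2
```

View pics/c6.png

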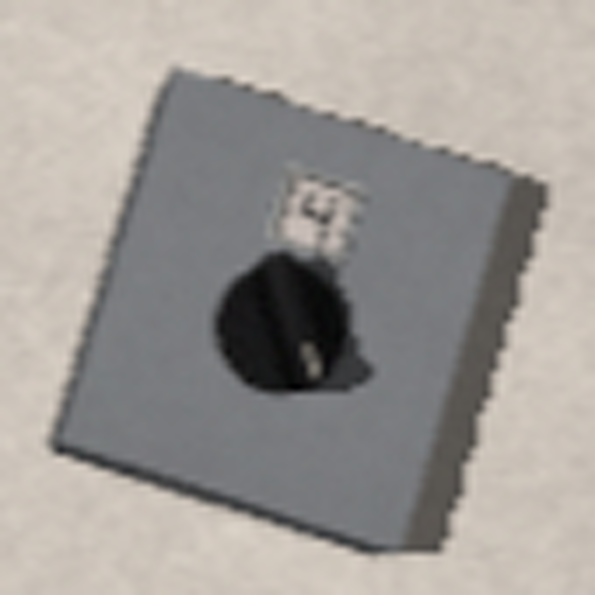

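View pics/c5.png

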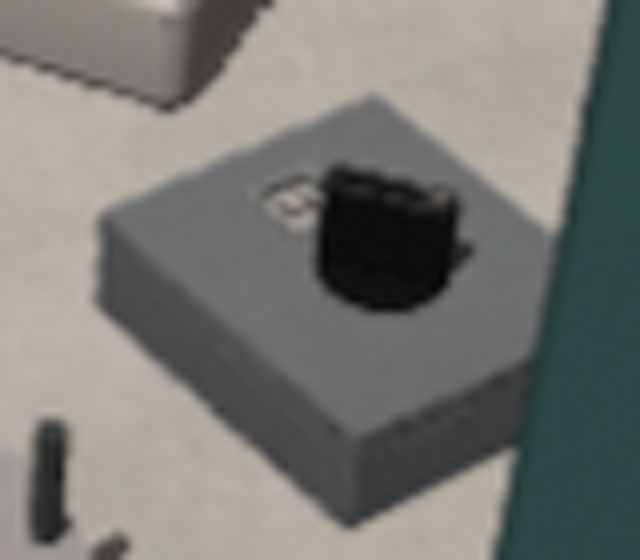

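```bash
cat > win.py <<'E'
import sys
from h import *
tag=sys.argv[1]
ax=np.array([507.2,-344.]);th=np.deg2rad(-17.4);ex=np.array([np.cos(th),np.sin(th)]);ey=np.array([-ex[1],ex[0]])
c=ax+55*ex
out=[]
for n in("top","side"):
    pts=[]
    for lx,ly in[(22,22),(22,-22),(-22,-22),(-22,22)]:
        p=c+lx*ex+ly*ey; pts.append(proj(n,[p[0],p[1],54]))
    H=cv2.getPerspectiveTransform(np.float32(pts),np.float32([[0,0],[390,0],[390,390],[0,390]]))
    im=cv2.imread(f"pics/{n}_{tag}.png"); out.append(cv2.warpPerspective(im,H,(390,390),flags=cv2.INTER_CUBIC))
cv2.imwrite(f"pics/win_{tag}.png",np.hstack(out))
E
python3 win.py 2
```

```text
(no output)
```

View pics/win_2.png

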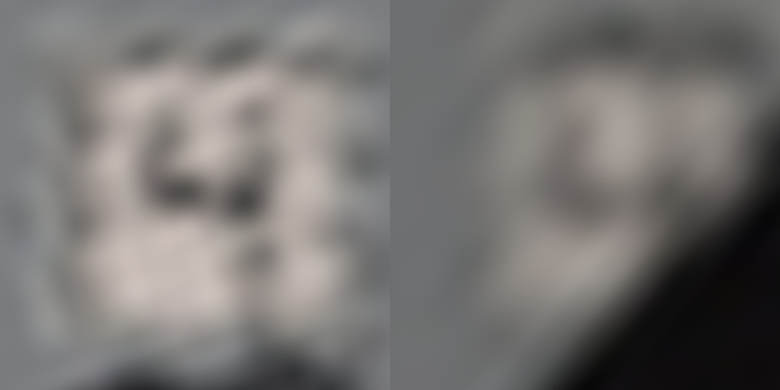

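```bash
cat > bar.py <<'E'
import sys
from h import *
d=np.load(f"pics/top_{sys.argv[1]}.npy");C=cloud("top",d)
m=(np.hypot(C[...,0]-507,C[...,1]+344)<42)&(C[...,2]>85);P=C[m][:,:2]
print("bar",cv2.minAreaRect(P.astype(np.float32)));v=np.linalg.svd(P-P.mean(0),full_matrices=False)[2][0];print("ang",np.arctan2(v[1],v[0]))
m=(abs(C[...,0]-510)<140)&(abs(C[...,1]+350)<140)&(abs(C[...,2]-55)<6)
n,l,s,c=cv2.connectedComponentsWithStats(m.astype(np.uint8)); i=1+np.argmax(s[1:,4])
print("case",cv2.minAreaRect(C[l==i][:,:2].astype(np.float32)))
o=st();print(delta(o,[507.3,-343.5,210])/1000)
E
python3 bar.py 2
```

```text
bar ((507.0841979980469, -342.72662353515625), (58.99706268310547, 17.478639602661133), 17.17108917236328)
ang -2.8439912062112414
case ((517.0133056640625, -346.1641845703125), (161.0111083984375, 180.57472229003906), 72.88787078857422)
t 5.8 pos [ 269.8 -525.2  211.8] yaw_x -2.8362 ydir [-0.001 -0.002 -1.   ] j [-1.212  0.362  1.557 -0.002  1.221  0.054] F [0.9 0.2 0.7] w 51.2
[-0.28111481  0.00115943 -0.1019527 ]
```

Call:
send_rows --increments '[[[-0.0562, 0, -0.0204, 0], [-0.0562, 0, -0.0204, 0], [-0.0562, 0, -0.0204, 0], [-0.0562, 0, -0.0204, 0], [-0.0562, 0, -0.0204, 0]]]'

```text
t: 6.42
position: [511.3, -336.8, 211.7]
tcp_rot: [0.109, -0.109, 0.699, -0.698]
ft_force: [0.6, -0.7, 0.3]
grip_width: 51.5
```

Call:
send_rows --increments '[[[0, 0.05, 0, 0], [0, 0.05, 0, 0], [0, 0.04, 0, 0], [0, 0, 0, 0]]]'

```text
t: 6.92
position: [507.7, -336.3, 68.6]
tcp_rot: [0.108, -0.111, 0.701, -0.696]
ft_force: [0.4, 0.6, 0.1]
grip_width: 51.3
```

```bash
python3 - <<'E'
from h import *
o=st();print(delta(o,[507.3,-343.5,70])/1000)
E
```

```text
t 6.925 pos [ 507.7 -336.3   68.6] yaw_x -2.8311 ydir [-0.006  0.005 -1.   ] j [-0.699  0.555  1.641  0.     0.953  0.561] F [0.4 0.6 0.1] w 51.3
[ 0.00254681 -0.00146183  0.00669612]
```

Call:
send_rows --increments '[[[0.0025, 0, 0.0067, 0], [0, 0, 0, 0], [0, 0, 0, 0], [0, 0, 0, 0], [0, 0, 0, 0]]]' --claw 1

```text
t: 7.55
position: [510.4, -346.5, 73.8]
tcp_rot: [-0.11, 0.108, -0.698, 0.699]
ft_force: [-0.1, 4.0, 5.8]
grip_width: 15.0
```

Call:
send_rows --increments '[[[0, 0, 0, 0], [0, 0, 0, 0.15], [0, 0, 0, 0.17], [0, 0, 0, 0.17], [0, 0, 0, 0.17]]]'

```text
t: 8.18
position: [510.3, -348.5, 73.8]
tcp_rot: [0.124, -0.126, -0.695, 0.697]
ft_force: [-2.2, -3.3, 1.8]
grip_width: 15.2
```

Call:
send_rows --increments '[[[0, 0, 0, 0.17], [0, 0, 0, 0.17], [0, 0, 0, 0.17], [0, 0, 0, 0.17], [0, 0, 0, 0.17]]]'

```text
t: 8.8
position: [508.7, -350.2, 73.9]
tcp_rot: [0.4, -0.402, -0.581, 0.584]
ft_force: [-9.4, -9.3, 3.6]
grip_width: 15.3
```

Call:
send_rows --increments '[[[0, 0, 0, 0.17], [0, 0, 0, 0.17], [0, 0, 0, 0], [0, 0, 0, 0]]]'

```text
t: 9.3
position: [507.7, -350.4, 73.8]
tcp_rot: [0.491, -0.493, -0.506, 0.51]
ft_force: [-10.7, -9.6, 4.7]
grip_width: 15.0
```

```bash
python3 - <<'E'
from h import *
o=st()
E
```

```text
t 9.3 pos [ 507.7 -350.4   73.8] yaw_x 1.6018 ydir [-0.002 -0.006 -1.   ] j [-0.713  0.553  1.627 -0.007  0.959  2.402] F [-10.7  -9.6   4.7] w 15.0
```

Call:
send_rows --increments '[[[0, 0, 0, 0.02], [0, 0, 0, 0], [0, 0, 0, 0]]]'

```text
t: 9.68
position: [507.6, -350.4, 73.8]
tcp_rot: [0.496, -0.498, -0.501, 0.505]
ft_force: [-12.0, -10.4, 4.5]
grip_width: 15.4
```

Call:
send_rows --increments '[[[0, 0, 0, 0], [0, 0, 0, 0], [0, -0.045, 0, 0], [0, -0.055, 0, 0], [0, -0.05, 0, 0]]]' --claw -0.2

```text
t: 10.3
position: [510.0, -346.3, 223.7]
tcp_rot: [-0.497, 0.498, 0.503, -0.503]
ft_force: [0.5, -0.9, 0.4]
grip_width: 51.2
```

Call:
send_rows --increments '[[[0, 0, 0.05, 0], [0, 0, 0.05, 0], [-0.06, 0, 0.05, 0], [-0.06, 0, 0.05, 0], [-0.06, 0, 0.03, 0]]]'

```text
t: 10.92
position: [302.0, -501.4, 222.3]
tcp_rot: [-0.497, 0.498, 0.503, -0.503]
ft_force: [1.0, -1.0, 0.4]
grip_width: 51.1
```

```bash
python3 - <<'E'
from h import *
cap("top","3");cap("side","3")
E
python3 bar.py 3; python3 win.py 3
```

```text
bar ((506.57879638671875, -343.6040954589844), (15.229058265686035, 60.078304290771484), 2.0342185497283936)
ang -1.5414462563317426
case ((517.2479248046875, -346.4921875), (160.50277709960938, 181.43637084960938), 72.95685577392578)
t 11.025 pos [ 300.8 -506.7  222.3] yaw_x 1.5769 ydir [ 0.001 -0.006 -1.   ] j [-1.151  0.349  1.55  -0.002  1.238  1.985] F [0.3 0.1 0.2] w 51.5
[ 0.16201416  0.01152324 -0.20744341]
```

View pics/win_3.png

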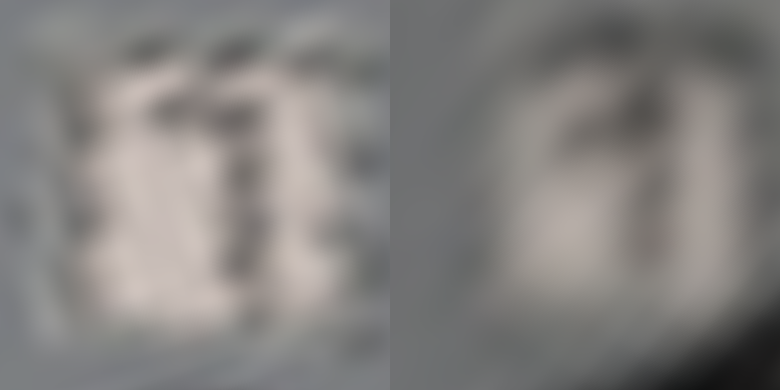

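View pics/top_3.png

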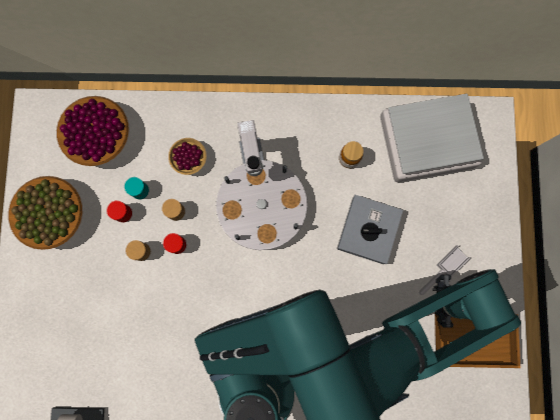

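The dial shows 7 and the numeral sits near the middle of the window. Next come the kraft tubes at (173,209) and (137,250). I'll confirm them in a crop and get neighbour clearances.

```bash
cat > tubes.py <<'E'
import sys
from h import *
d=np.load(f"pics/top_{sys.argv[1]}.npy");C=cloud("top",d)
m=(abs(C[...,2]-76)<7)&(C[...,1]>60)&(C[...,0]>350)
n,l,s,c=cv2.connectedComponentsWithStats(m.astype(np.uint8),connectivity=4)
im=cv2.imread(f"pics/top_{sys.argv[1]}.png")
for i in range(1,n):
    if s[i,4]>120:
        P=C[l==i];cc,r=cv2.minEnclosingCircle(P[:,:2].astype(np.float32))
        print(c[i].round(),s[i,4],"circ",np.round(cc,1),round(r,1),"mean",P.mean(0).round(1),"bgr",im[l==i].mean(0).round())
crop(f"pics/top_{sys.argv[1]}.png","pics/tc.png",100,165,205,275,5)
E
python3 tubes.py 3
python3 - <<'E'
from h import *
o=st();print(delta(o,[566,283,222])/1000)
E
```

```text
[108. 110.] 381 circ [878.9 509.1] 77.0 mean [885.5 500.9  75.9] bgr [30. 38. 84.]
[ 79. 110.] 197 circ [876.9 593.3] 47.0 mean [885.3 595.9  77. ] bgr [38. 40. 93.]
[ 95. 143.] 1027 circ [815.3 551.8] 114.8 mean [774.6 534.9  76.1] bgr [33. 38. 88.]
[ 53. 214.] 1453 circ [550.5 681. ] 116.9 mean [544.  652.1  75.9] bgr [31. 66. 92.]
[133. 186.] 273 circ [637.7 405.7] 31.8 mean [637.  404.8  76.5] bgr [146. 153.  13.]
[ 41. 200.] 287 circ [594.4 689.5] 67.9 mean [587.  693.1  78.8] bgr [28. 56. 61.]
[171. 208.] 277 circ [569.  281.9] 31.1 mean [568.9 281.6  76.2] bgr [ 78. 131. 175.]
[116. 210.] 278 circ [560.3 456.6] 31.7 mean [560.2 455.1  76.2] bgr [ 31.  37. 195.]
[ 12. 215.] 132 circ [543.2 779.5] 40.0 mean [538.2 780.8  74.3] bgr [ 46.  92. 136.]
[ 41. 225.] 175 circ [498.4 683.8] 44.3 mean [508.  683.9  79. ] bgr [27. 56. 60.]
[172. 242.] 288 circ [460.7 273. ] 31.0 mean [460.5 272.9  76. ] bgr [ 24.  31. 193.]
[135. 250.] 294 circ [437.1 388.8] 31.4 mean [436.2 388.4  76.2] bgr [ 80. 133. 176.]
t 11.025 pos [ 300.8 -506.7  222.3] yaw_x 1.5769 ydir [ 0.001 -0.006 -1.   ] j [-1.151  0.349  1.55  -0.002  1.238  1.985] F [0.3 0.1 0.2] w 51.5
[ 0.78806577 -0.00391779 -0.26999658]
```

View pics/tc.png

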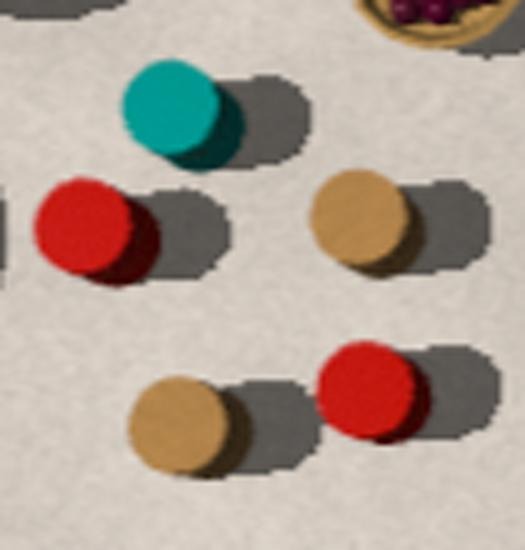

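Call:
send_rows --increments '[[[0, 0, 0, -0.174], [0, 0, 0, -0.174], [0, 0, 0, -0.174], [0, 0, 0, -0.174], [0, 0, 0, -0.174]]]' --claw -1

```text
t: 11.65
position: [303.9, -499.9, 221.7]
tcp_rot: [-0.237, 0.237, 0.666, -0.666]
ft_force: [0.1, -0.3, 0.8]
grip_width: 85.5
```

Call:
send_rows --increments '[[[0, 0, 0, -0.174], [0, 0, 0, -0.174], [0, 0, 0, -0.174], [0, 0, 0, -0.173], [0, 0, 0, 0]]]'

```text
t: 12.28
position: [303.8, -500.1, 221.7]
tcp_rot: [-0.002, 0.001, -0.707, 0.707]
ft_force: [-0.4, 0.2, -0.4]
grip_width: 85.4
```

Call:
send_rows --increments '[[[-0.019, 0, -0.056, 0], [-0.019, 0, -0.056, 0], [-0.019, 0, -0.056, 0], [-0.019, 0, -0.056, 0], [-0.019, 0, -0.056, 0]]]'

```text
t: 12.9
position: [397.4, -218.1, 221.7]
tcp_rot: [-0.0, -0.0, -0.707, 0.707]
ft_force: [1.4, 0.3, -0.5]
grip_width: 85.4
```

Call:
send_rows --increments '[[[-0.019, 0, -0.056, 0], [-0.019, 0, -0.056, 0], [-0.019, 0, -0.056, 0], [-0.019, 0, -0.056, 0], [-0.019, 0, -0.056, 0]]]'

```text
t: 13.52
position: [490.9, 62.7, 221.8]
tcp_rot: [0.001, 0.0, 0.707, -0.707]
ft_force: [0.4, -1.5, 0.2]
grip_width: 84.9
```

```bash
python3 - <<'E'
from h import *
o=st();print(delta(o,[569,282,160])/1000)
E
```

```text
t 13.525 pos [490.9  62.7 221.8] yaw_x -3.1407 ydir [ 0.001  0.    -1.   ] j [-0.013  0.217  1.745  0.     1.179  1.557] F [ 0.4 -1.5  0.2] w 84.9
[-0.07826943  0.06198903 -0.21921811]
```

```bash
python3 - <<'E'
from h import *
cap("top","4")
E
python3 tubes.py 4 | grep -v "0\. .*bgr \[3[0-8]" | tail -7; python3 bar.py 4 | head -2
```

```text
[133. 186.] 270 circ [636.9 405.9] 31.3 mean [637.1 404.6  76.2] bgr [150. 158.  14.]
[ 16. 208.] 150 circ [564.  756.1] 47.3 mean [562.1 768.7  76.3] bgr [ 40.  78. 107.]
[171. 208.] 275 circ [570.4 282. ] 31.6 mean [568.6 282.2  75.8] bgr [ 82. 136. 181.]
[116. 210.] 282 circ [560.3 455.3] 31.3 mean [559.6 455.6  76.1] bgr [ 31.  38. 201.]
[ 15. 224.] 144 circ [509.9 767.8] 38.0 mean [510.  769.5  74.8] bgr [ 40.  88. 129.]
[172. 243.] 289 circ [461.7 272.6] 31.9 mean [460.1 272.6  76.1] bgr [ 25.  32. 199.]
[135. 250.] 288 circ [436.2 389.2] 31.4 mean [435.7 388.5  76.1] bgr [ 83. 137. 181.]
bar ((506.7208251953125, -343.0296936035156), (14.470418930053711, 60.26667022705078), 0.22750164568424225)
ang -1.5811567685807566
```

Call:
send_rows --increments '[[[-0.0195, 0, -0.0548, 0], [-0.0195, 0, -0.0548, 0], [-0.0195, 0, -0.0548, 0], [-0.0195, 0, -0.0548, 0], [0, 0, 0, 0]]]'

```text
t: 14.2
position: [568.2, 283.9, 221.3]
tcp_rot: [0.002, -0.001, 0.708, -0.706]
ft_force: [0.2, -0.6, -0.1]
grip_width: 85.6
```

```bash
python3 - <<'E'
from h import *
o=st();print(delta(o,[569,282,28])/1000)
E
```

```text
t 14.2 pos [568.2 283.9 221.3] yaw_x -3.1363 ydir [ 0.001  0.002 -1.   ] j [3.540e-01 4.160e-01 1.444e+00 1.000e-03 1.279e+00 1.919e+00] F [ 0.2 -0.6 -0.1] w 85.6
[-0.00046915  0.19332107  0.0023037 ]
```

Call:
send_rows --increments '[[[0, 0.06, 0.002, 0], [0, 0.06, 0, 0], [0, 0.05, 0, 0], [0, 0.026, 0, 0], [0, 0, 0, 0]]]'

```text
t: 14.82
position: [565.1, 276.3, 23.4]
tcp_rot: [0.001, 0.003, -0.706, 0.708]
ft_force: [-0.3, 0.4, 0.8]
grip_width: 85.6
```

Call:
send_rows --increments '[[[0, 0, 0, 0], [0, 0, 0, 0], [0, 0, 0, 0], [0, 0, 0, 0]]]' --claw 1

```text
t: 15.32
position: [569.1, 278.3, 27.6]
tcp_rot: [0.003, -0.0, 0.708, -0.707]
ft_force: [1.0, -1.0, 8.3]
grip_width: 59.1
```

```bash
python3 - <<'E'
from h import *
o=st()
E
```

```text
t 15.325 pos [569.1 278.3  27.6] yaw_x -3.1371 ydir [ 0.004  0.001 -1.   ] j [ 0.346  0.632  1.617 -0.     0.889  1.912] F [ 1.  -1.   8.3] w 59.1
```

Call:
send_rows --increments '[[[0, -0.03, 0, 0], [0, -0.05, 0, 0], [0, -0.05, 0, 0], [0, -0.04, 0, 0], [0, 0, 0, 0]]]'

```text
t: 15.95
position: [569.9, 278.8, 200.2]
tcp_rot: [0.005, 0.001, 0.708, -0.706]
ft_force: [0.4, 1.0, -2.3]
grip_width: 59.0
```

Call:
send_rows --increments '[[[0, 0, 0.03, 0], [0, 0, 0.05, 0], [0, 0, 0.05, 0], [0, 0, 0.04, 0], [0, 0, 0, 0]]]'

```text
t: 16.58
position: [567.1, 105.2, 194.2]
tcp_rot: [0.0, 0.001, -0.707, 0.707]
ft_force: [1.0, 0.5, -1.7]
grip_width: 59.0
```

Call:
send_rows --increments '[[[0, 0, 0.01, 0], [0, 0, 0, 0], [0, 0, 0, 0]]]'

```text
t: 16.95
position: [568.1, 98.6, 195.2]
tcp_rot: [0.002, -0.002, 0.707, -0.707]
ft_force: [0.8, -0.3, -1.0]
grip_width: 59.1
```

```bash
python3 - <<'E'
from h import *
o=st();print(delta(o,[568.9,92.6,90])/1000)
cap("top","5");cap("side","5")
crop("pics/side_5.png","pics/c7.png",150,120,350,300,4)
E
```

```text
t 16.95 pos [568.1  98.6 195.2] yaw_x -3.1359 ydir [-0.  0. -1.] j [0.052 0.36  1.605 0.    1.176 1.617] F [ 0.8 -0.3 -1. ] w 59.1
[-0.00074082  0.10518524  0.00607154]
```

View pics/c7.png

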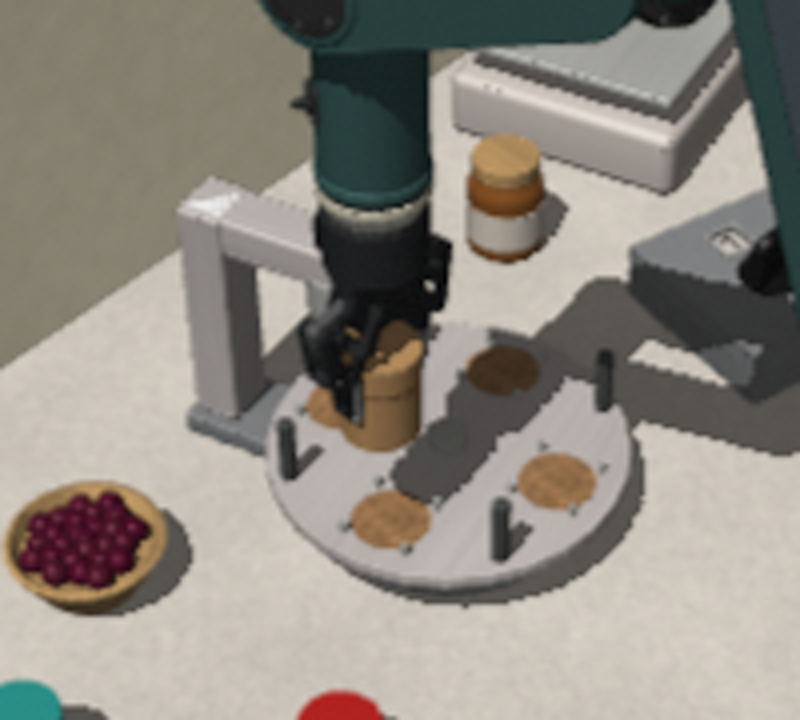

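```bash
cat > held.py <<'E'
import sys
from h import *
from scipy.optimize import least_squares
tag=sys.argv[1];o=st();p=o['position']
d=np.load(f"pics/side_{tag}.npy");C=cloud("side",d);im=cv2.imread(f"pics/side_{tag}.png")
h=cv2.cvtColor(im,cv2.COLOR_BGR2HSV)
z0=p[2]-28
m=(np.hypot(C[...,0]-p[0],C[...,1]-p[1])<45)&(C[...,2]>z0-5)&(C[...,2]<z0+40)&(h[...,0]>8)&(h[...,0]<25)&(h[...,1]>70)
m=cv2.erode(m.astype(np.uint8),np.ones((2,2)))>0
P=C[m];print(len(P),P.min(0).round(),P.max(0).round())
f=least_squares(lambda c:np.hypot(P[:,0]-c[0],P[:,1]-c[1])-30,p[:2],loss='soft_l1')
print("tube c",f.x.round(1),"rms",np.sqrt(np.mean(f.fun**2)).round(2),"minus tcp",(f.x-p[:2]).round(1))
E
python3 held.py 5
```

```text
t 17.05 pos [568.2  98.6 195.3] yaw_x -3.1358 ydir [ 0.  0. -1.] j [0.052 0.36  1.605 0.    1.176 1.617] F [-0.5  0.4 -0.9] w 58.7
129 [536.  86. 164.] [576. 130. 203.]
tube c [568.7  97.3] rms 1.93 minus tcp [ 0.4 -1.3]
```

Call:
send_rows --increments '[[[-0.0007, 0.03, 0.006, 0], [0, 0.04, 0, 0], [0, 0.022, 0, 0], [0, 0, 0, 0], [0, 0, 0, 0]]]'

```text
t: 17.68
position: [569.8, 92.2, 104.2]
tcp_rot: [0.002, -0.001, 0.707, -0.707]
ft_force: [0.3, 0.9, -1.7]
grip_width: 58.9
```

```bash
python3 - <<'E'
from h import *
o=st();print(delta(o,[568.9,92.6,88])/1000)
E
```

```text
t 17.675 pos [569.8  92.2 104.2] yaw_x -3.1364 ydir [ 0.001  0.    -1.   ] j [0.041 0.467 1.696 0.    0.977 1.606] F [ 0.3  0.9 -1.7] w 58.9
[ 0.00087968  0.01619979 -0.00042542]
```

Call:
send_rows --increments '[[[0, 0.005, 0, 0], [0, 0.004, 0, 0], [0, 0.003, 0, 0], [0, 0.0025, 0, 0], [0, 0, 0, 0]]]'

```text
t: 18.3
position: [568.8, 91.8, 88.6]
tcp_rot: [0.001, -0.002, 0.707, -0.707]
ft_force: [-1.6, -0.2, -1.9]
grip_width: 59.0
```

Call:
send_rows --increments '[[[0, 0.002, 0, 0], [0, 0, 0, 0], [0, 0, 0, 0]]]'

```text
t: 18.68
position: [569.3, 91.9, 87.6]
tcp_rot: [0.002, -0.001, 0.707, -0.707]
ft_force: [-2.1, 0.1, 5.2]
grip_width: 59.1
```

```bash
python3 - <<'E'
from h import *
o=st()
cap("side","6")
crop("pics/side_6.png","pics/c8.png",190,150,300,270,6)
E
python3 held.py 6
```

```text
t 18.675 pos [569.3  91.9  87.6] yaw_x -3.1367 ydir [ 0.001  0.    -1.   ] j [0.04  0.489 1.709 0.    0.942 1.606] F [-2.1  0.1  5.2] w 59.1
t 18.725 pos [569.3  91.9  87.6] yaw_x -3.1368 ydir [ 0.001  0.    -1.   ] j [0.04  0.489 1.709 0.    0.942 1.606] F [-2.2 -0.1  5.4] w 58.6
111 [537.  74.  56.] [574. 125.  96.]
tube c [569.7  90.2] rms 2.15 minus tcp [ 0.4 -1.7]
```

View pics/c8.png

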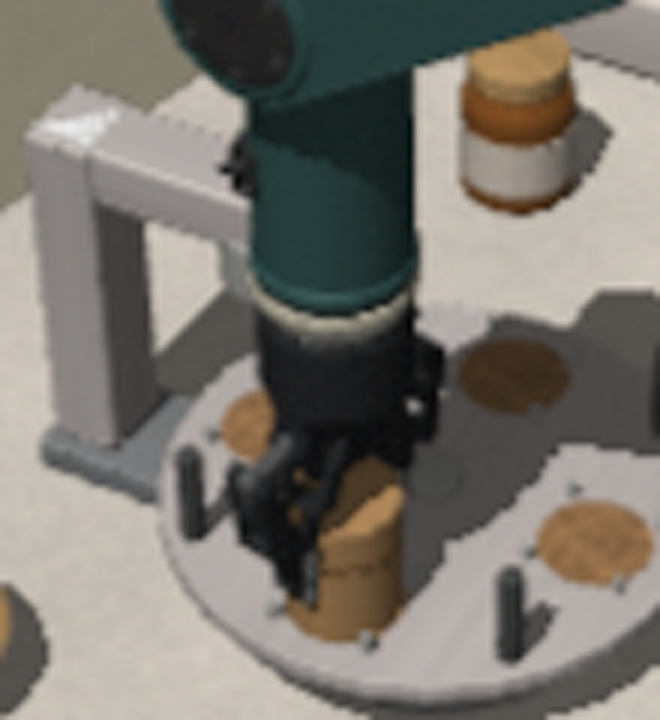

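Call:
send_rows --increments '[[[0, 0, 0, 0], [0, 0, 0, 0], [0, -0.03, 0, 0], [0, -0.05, 0, 0], [0, -0.05, 0, 0]]]' --claw -1

```text
t: 19.35
position: [568.6, 91.8, 217.7]
tcp_rot: [0.001, -0.002, 0.707, -0.707]
ft_force: [0.9, -0.5, -0.7]
grip_width: 85.1
```

Call:
send_rows --increments '[[[0.026, 0, -0.058, 0], [0.026, 0, -0.058, 0], [0.026, 0, -0.058, 0], [0, 0, 0, 0]]]'

```text
t: 19.85
position: [489.1, 266.1, 216.7]
tcp_rot: [0.003, -0.004, 0.708, -0.707]
ft_force: [0.2, -0.6, 0.5]
grip_width: 85.2
```

```bash
python3 - <<'E'
from h import *
o=st()
cap("top","7");cap("side","7")
print(delta(o,[436.5,388.6,200])/1000)
crop("pics/side_7.png","pics/c9.png",180,150,380,300,4)
E
python3 tubes.py 7
```

```text
t 19.85 pos [489.1 266.1 216.7] yaw_x -3.1314 ydir [-0.001  0.001 -1.   ] j [0.373 0.311 1.622 0.002 1.208 1.933] F [ 0.2 -0.6  0.5] w 85.2
[ 0.05136004  0.01694153 -0.12300171]
[ 92. 131.] 1918 circ [818.3 552.4] 117.0 mean [814.  547.1  76.4] bgr [35. 38. 90.]
[ 50. 213.] 1790 circ [550.5 680.1] 116.9 mean [546.5 659.4  76.5] bgr [31. 66. 87.]
[131. 182.] 128 circ [643.6 407.7] 29.3 mean [649.7 411.4  76.4] bgr [155. 162.  23.]
[ 17. 214.] 304 circ [551.  737.2] 68.0 mean [541.6 763.3  76.5] bgr [ 40.  80. 110.]
[174. 242.] 219 circ [460.5 272.3] 30.4 mean [462.5 265.8  75.9] bgr [ 20.  28. 193.]
[135. 250.] 290 circ [435.4 388.3] 31.7 mean [435.7 388.2  76.3] bgr [ 83. 138. 183.]
```

View pics/c9.png

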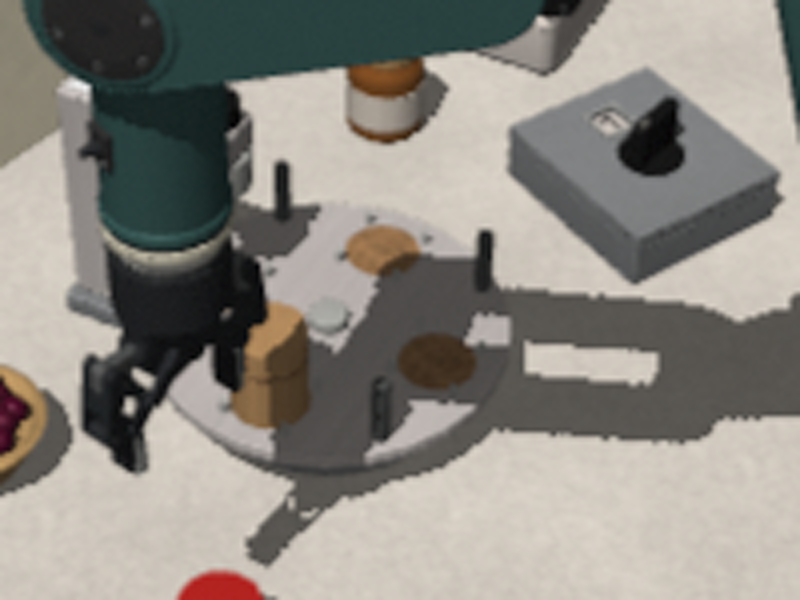

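View pics/top_7.png

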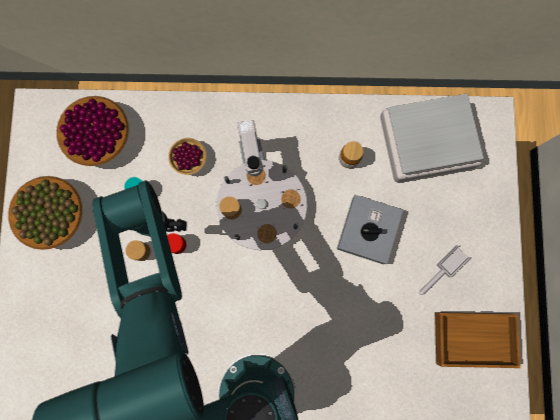

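Tube 1 stands in the left nest at (230,208), and the dial still shows 7. Now tube 2 at (137,250).

Call:
send_rows --increments '[[[0.0171, 0, -0.041, 0], [0.0171, 0, -0.041, 0], [0.0171, 0, -0.041, 0], [0, 0, 0, 0], [0, 0, 0, 0]]]'

```text
t: 20.58
position: [440.5, 383.9, 216.6]
tcp_rot: [-0.001, 0.001, -0.707, 0.707]
ft_force: [0.1, -0.7, -0.1]
grip_width: 85.4
```

```bash
python3 - <<'E'
from h import *
o=st();print(delta(o,[436.3,388.4,26])/1000)
E
```

```text
t 20.575 pos [440.5 383.9 216.6] yaw_x -3.1378 ydir [ 0.    -0.001 -1.   ] j [ 5.990e-01  3.500e-01  1.563e+00 -1.000e-03  1.229e+00  2.167e+00] F [ 0.1 -0.7 -0.1] w 85.4
[ 0.00418659  0.19059469 -0.00468335]
```

Call:
send_rows --increments '[[[0.0042, 0.06, -0.0047, 0], [0, 0.06, 0, 0], [0, 0.045, 0, 0], [0, 0.025, 0, 0], [0, 0, 0, 0]]]'

```text
t: 21.2
position: [434.9, 387.3, 25.0]
tcp_rot: [0.0, 0.002, -0.706, 0.708]
ft_force: [-0.1, 0.1, -0.3]
grip_width: 85.2
```

Call:
send_rows --increments '[[[0, 0, 0, 0], [0, 0, 0, 0], [0, 0, 0, 0], [0, 0, 0, 0], [0, 0, 0, 0]]]' --claw 1

```text
t: 21.82
position: [436.9, 390.5, 28.7]
tcp_rot: [0.003, -0.001, 0.708, -0.707]
ft_force: [1.2, -2.6, 7.8]
grip_width: 58.6
```

```bash
python3 - <<'E'
from h import *
o=st()
E
```

```text
t 21.825 pos [436.9 390.5  28.7] yaw_x -3.1363 ydir [ 0.003  0.001 -1.   ] j [ 6.120e-01  5.830e-01  1.729e+00 -1.000e-03  8.270e-01  2.178e+00] F [ 1.2 -2.6  7.8] w 58.6
```

Call:
send_rows --increments '[[[0, -0.03, 0, 0], [0, -0.05, 0, 0], [0, -0.05, 0, 0], [0, -0.04, 0, 0], [-0.004, 0, 0.03, 0]]]'

```text
t: 22.45
position: [441.9, 362.9, 201.6]
tcp_rot: [0.005, 0.0, 0.709, -0.705]
ft_force: [0.3, 0.3, -2.6]
grip_width: 59.1
```

Call:
send_rows --increments '[[[-0.008, 0, 0.055, 0], [-0.008, 0, 0.055, 0], [-0.008, 0, 0.055, 0], [-0.008, 0, 0.055, 0], [-0.008, 0, 0.055, 0]]]'

```text
t: 23.08
position: [480.9, 83.7, 197.5]
tcp_rot: [0.002, -0.001, 0.707, -0.707]
ft_force: [1.0, -0.0, -0.9]
grip_width: 58.6
```

Call:
send_rows --increments '[[[-0.008, 0, 0.055, 0], [-0.004, 0, 0.035, 0], [-0.002, 0, 0.015, 0], [0, 0, 0, 0], [0, 0, 0, 0]]]'

```text
t: 23.7
position: [495.0, -18.5, 196.9]
tcp_rot: [0.002, -0.002, 0.707, -0.707]
ft_force: [0.5, 0.5, -0.9]
grip_width: 58.8
```

```bash
python3 - <<'E'
from h import *
o=st();print(delta(o,[495.3,-19.8,90])/1000)
cap("side","8")
crop("pics/side_8.png","pics/c10.png",190,130,340,290,4)
E
python3 held.py 8
```

```text
t 23.7 pos [495.  -18.5 196.9] yaw_x -3.1361 ydir [-0.     0.001 -1.   ] j [-1.770e-01  2.460e-01  1.775e+00  1.000e-03  1.121e+00  1.387e+00] F [ 0.5  0.5 -0.9] w 58.8
[-0.00035986  0.10685039  0.0013936 ]
t 23.75 pos [494.9 -18.4 196.8] yaw_x -3.1355 ydir [-0.     0.001 -1.   ] j [-1.770e-01  2.460e-01  1.775e+00  1.000e-03  1.121e+00  1.387e+00] F [ 0.3 -0.4 -2.5] w 58.5
130 [462. -31. 168.] [506.  11. 206.]
tube c [493.8 -19.5] rms 1.99 minus tcp [-1.1 -1.1]
```

View pics/c10.png

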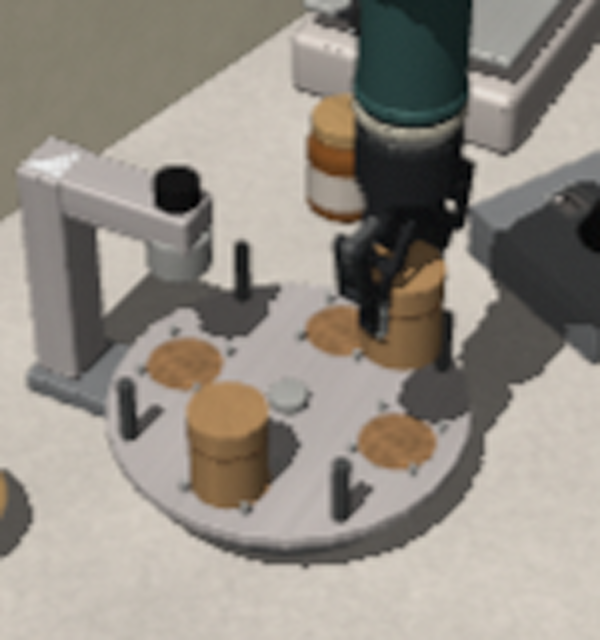

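Call:
send_rows --increments '[[[-0.001, 0.03, 0.001, 0], [0, 0.04, 0, 0], [0, 0.022, 0, 0], [0, 0, 0, 0], [0, 0, 0, 0]]]'

```text
t: 24.38
position: [497.0, -20.1, 105.6]
tcp_rot: [0.002, -0.002, 0.707, -0.707]
ft_force: [0.7, -0.1, -1.0]
grip_width: 58.9
```

Call:
send_rows --increments '[[[0, 0.005, 0, 0], [0, 0.004, 0, 0], [0, 0.003, 0, 0], [0, 0.0025, 0, 0], [0, 0, 0, 0]]]'

```text
t: 25.0
position: [496.1, -20.7, 90.1]
tcp_rot: [0.001, -0.002, 0.707, -0.707]
ft_force: [0.1, -0.4, -0.9]
grip_width: 59.1
```

```bash
python3 - <<'E'
from h import *
o=st()
E
```

```text
t 25.0 pos [496.1 -20.7  90.1] yaw_x -3.1369 ydir [-0.  0. -1.] j [-0.181  0.396  1.883  0.     0.862  1.385] F [ 0.1 -0.4 -0.9] w 59.1
```

Call:
send_rows --increments '[[[0, 0.0015, 0, 0], [0, 0.001, 0, 0], [0, 0, 0, 0]]]'

```text
t: 25.38
position: [496.5, -20.8, 88.7]
tcp_rot: [-0.002, 0.002, -0.707, 0.707]
ft_force: [-2.4, 0.0, 9.1]
grip_width: 58.7
```

```bash
python3 - <<'E'
from h import *
o=st()
E
```

```text
t 25.375 pos [496.5 -20.8  88.7] yaw_x -3.1367 ydir [ 0.001 -0.    -1.   ] j [-0.181  0.398  1.885  0.     0.858  1.385] F [-2.4  0.   9.1] w 58.7
```

Call:
send_rows --increments '[[[0, 0, 0, 0], [0, 0, 0, 0], [0, -0.03, 0, 0], [0, -0.05, 0, 0], [0, -0.05, 0, 0]]]' --claw -1

```text
t: 26.0
position: [495.9, -20.6, 218.8]
tcp_rot: [0.001, -0.002, 0.707, -0.707]
ft_force: [0.9, -0.1, -0.1]
grip_width: 85.4
```

Call:
send_rows --increments '[[[0, 0, 0.05, 0], [0, 0, 0.06, 0], [0, 0, 0.06, 0], [0, 0, 0.05, 0], [0, 0, 0, 0]]]' --claw 1

```text
t: 26.62
position: [497.6, -244.4, 217.6]
tcp_rot: [-0.0, 0.0, -0.707, 0.708]
ft_force: [0.2, -0.3, 0.1]
grip_width: -0.2
```

```bash
python3 - <<'E'
from h import *
o=st()
cap("top","9");cap("side","9")
crop("pics/side_9.png","pics/c11.png",180,150,330,280,5)
crop("pics/top_9.png","pics/c12.png",205,110,325,255,4)
E
```

```text
t 26.625 pos [ 497.6 -244.4  217.6] yaw_x -3.1408 ydir [ 0.001 -0.001 -1.   ] j [-5.810e-01  3.060e-01  1.628e+00 -1.000e-03  1.206e+00  9.900e-01] F [ 0.2 -0.3  0.1] w -0.2
```

View pics/c11.png

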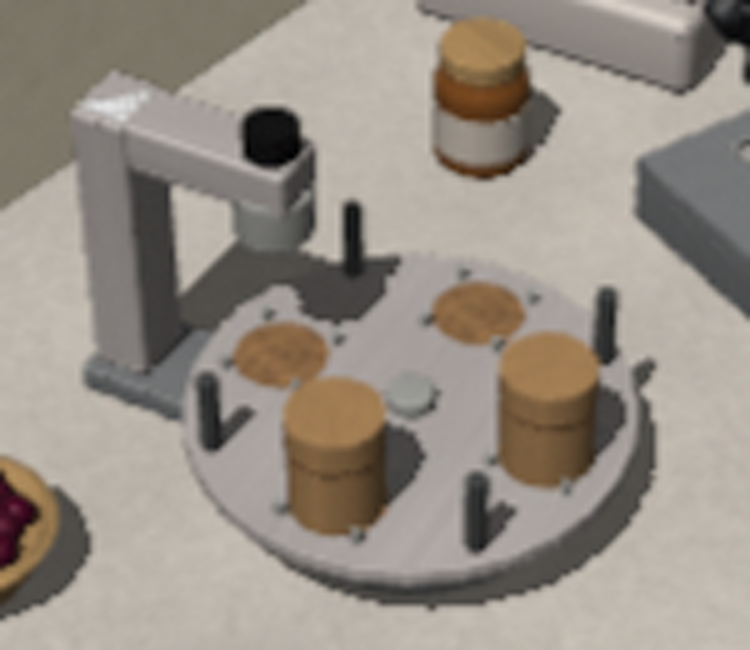

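View pics/c12.png

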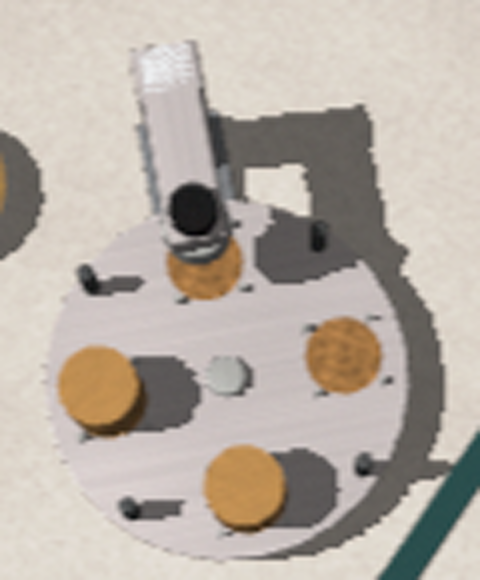

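Call:
send_rows --increments '[[[0, 0, 0, -0.165], [0, 0, 0, -0.165], [0, 0, 0, -0.165], [0, 0, 0, -0.165], [0, 0, 0, -0.165]]]'

```text
t: 27.35
position: [497.2, -238.6, 217.7]
tcp_rot: [0.287, -0.287, 0.646, -0.646]
ft_force: [0.0, 0.1, 0.6]
grip_width: -0.2
```

Call:
send_rows --increments '[[[0, 0, 0, -0.165], [0, 0, 0, 0], [0, 0, 0, 0]]]'

```text
t: 27.72
position: [497.4, -239.7, 217.8]
tcp_rot: [0.337, -0.337, 0.622, -0.622]
ft_force: [0.1, 0.2, -0.6]
grip_width: 0.3
```

```bash
python3 - <<'E'
from h import *
o=st();print(delta(o,[546.4,-128.3,200])/1000)
E
```

```text
t 27.725 pos [ 497.4 -239.7  217.8] yaw_x -2.1487 ydir [-0.  0. -1.] j [-0.574  0.304  1.631  0.     1.207  0.004] F [ 0.1  0.2 -0.6] w 0.3
[-0.12005998  0.01780632 -0.01976273]
```

Call:
send_rows --increments '[[[-0.04, 0, -0.0066, 0], [-0.04, 0, -0.0066, 0], [-0.04, 0, -0.0066, 0], [0, 0, 0, 0], [0, 0, 0, 0]]]'

```text
t: 28.35
position: [545.9, -129.3, 217.7]
tcp_rot: [-0.337, 0.337, -0.621, 0.621]
ft_force: [-0.1, -0.6, 0.2]
grip_width: 0.4
```

```bash
cat > pf.py <<'E'
from h import *
o=st();c=np.array([588.3,-.35]);M=rot(o);p=o['position'];v=p[:2]-c
r=np.hypot(*v);print("radial(tool x)",round(float(v@M[:2,0]),1),"behind(tool z)",round(float(v@M[:2,2]),1),"yaw+2pi",round(float(np.arctan2(M[1,0],M[0,0])%(2*np.pi)),3))
E
python3 pf.py
```

```text
t 28.35 pos [ 545.9 -129.3  217.7] yaw_x -2.1471 ydir [-0. -0. -1.] j [-0.355  0.316  1.612 -0.     1.213  0.221] F [-0.1 -0.6  0.2] w 0.4
radial(tool x) 131.2 behind(tool z) 34.7 yaw+2pi 4.136
```

Descend to TCP z≈85, then check contact room.

Call:
send_rows --increments '[[[0, 0.04, 0, 0], [0, 0.045, 0, 0], [0, 0.03, 0, 0], [0, 0.0177, 0, 0], [0, 0, 0, 0]]]'

```text
t: 28.98
position: [544.5, -129.9, 83.8]
tcp_rot: [0.336, -0.338, 0.623, -0.621]
ft_force: [0.9, 0.2, 0.3]
grip_width: -0.1
```

Call:
send_rows --increments '[[[0, 0, -0.006, 0], [0, 0, -0.004, 0], [0, 0, 0, 0], [0, 0, 0, 0]]]'

```text
t: 29.48
position: [538.1, -123.9, 85.6]
tcp_rot: [-0.338, 0.337, -0.621, 0.622]
ft_force: [-0.1, 0.1, 0.3]
grip_width: 0.1
```

```bash
python3 pf.py;  python3 - <<'E'
from h import *
cap("side","10");crop("pics/side_10.png","pics/c13.png",180,130,330,280,5)
E
```

```text
t 29.475 pos [ 538.1 -123.9   85.6] yaw_x -2.1466 ydir [ 0.001 -0.    -1.   ] j [-0.351  0.464  1.766  0.     0.91   0.224] F [-0.1  0.1  0.3] w 0.1
radial(tool x) 131.0 behind(tool z) 25.1 yaw+2pi 4.137
```

View pics/c13.png

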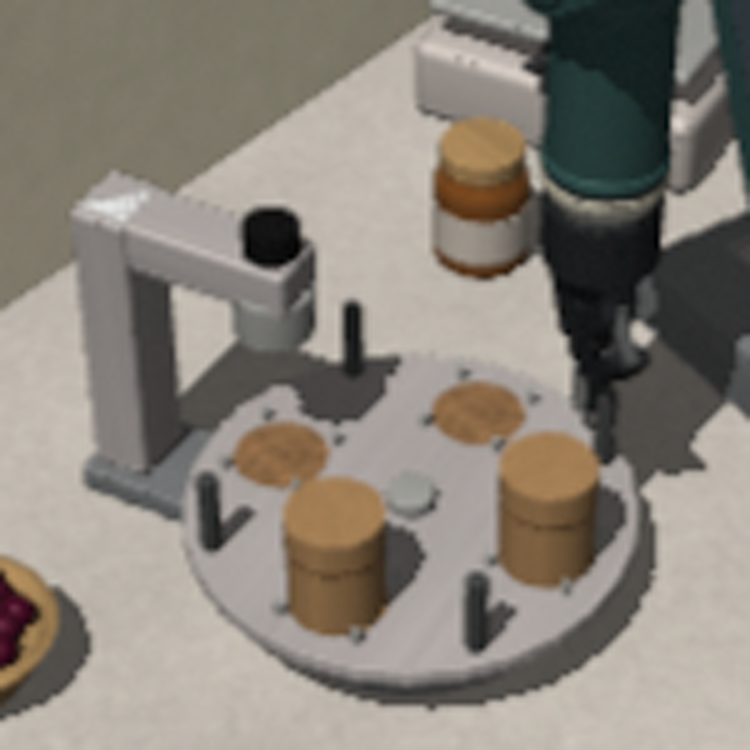

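Call:
send_rows --increments '[[[0.0012, 0, -0.0088, 0.06], [0.0012, 0, -0.0088, 0.06], [0.0012, 0, -0.0088, 0.06], [0.0012, 0, -0.0082, 0.06], [0.0012, 0, -0.0078, 0.06]]]'

```text
t: 30.15
position: [501.7, -101.5, 85.3]
tcp_rot: [-0.24, 0.24, -0.665, 0.665]
ft_force: [0.1, 0.2, 0.5]
grip_width: 0.0
```

```bash
python3 pf.py
```

```text
t 30.15 pos [ 501.7 -101.5   85.3] yaw_x -2.4487 ydir [ 0.001 -0.    -1.   ] j [-0.335  0.42   1.855  0.     0.865  0.543] F [0.1 0.2 0.5] w 0.0
radial(tool x) 131.2 behind(tool z) 22.5 yaw+2pi 3.834
```

```bash
python3 - <<'E'
from h import *
cap("side","11");crop("pics/side_11.png","pics/c14.png",180,130,330,280,5)
E
```

```text
(no output)
```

View pics/c14.png

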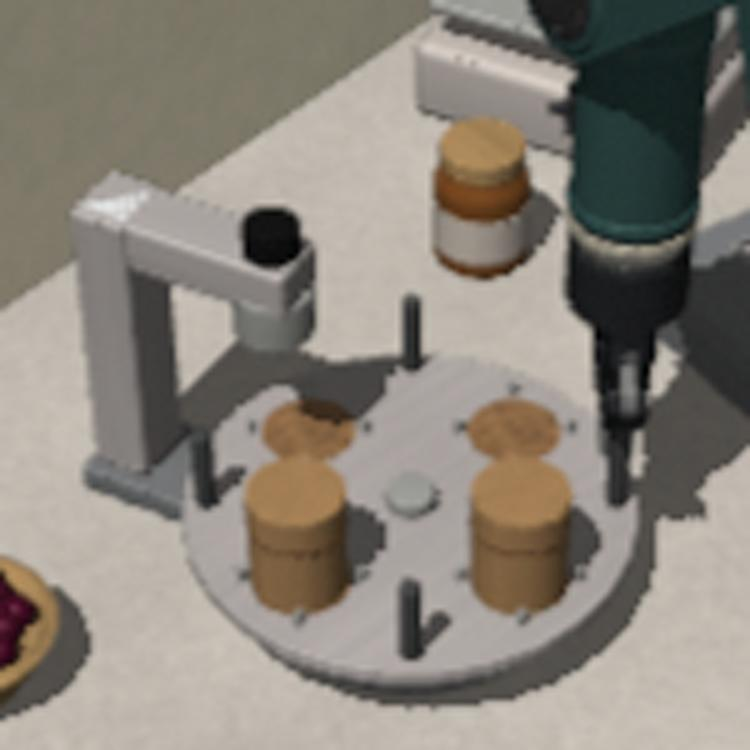

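Call:
send_rows --increments '[[[0.0011, 0, -0.0078, 0.06], [0.0011, 0, -0.0078, 0.06], [0.0011, 0, -0.0078, 0.06], [0.0011, 0, -0.0078, 0.06], [0.0011, 0, -0.0078, 0.06]]]'

```text
t: 30.82
position: [476.1, -71.9, 85.3]
tcp_rot: [-0.139, 0.138, -0.693, 0.694]
ft_force: [0.6, -0.3, -0.1]
grip_width: -0.1
```

Call:
send_rows --increments '[[[0.0011, 0, -0.0078, 0.06], [0.0011, 0, -0.0078, 0.06], [0.0011, 0, -0.0078, 0.06], [0.0011, 0, -0.0078, 0.06], [0.0011, 0, -0.0078, 0.06]]]'

```text
t: 31.45
position: [460.3, -35.9, 85.3]
tcp_rot: [-0.033, 0.033, -0.706, 0.706]
ft_force: [0.5, -0.9, -0.1]
grip_width: -0.2
```

```bash
python3 pf.py; python3 - <<'E'
from h import *
cap("side","12");crop("pics/side_12.png","pics/c14.png",180,130,330,280,5)
E
```

```text
t 31.45 pos [460.3 -35.9  85.3] yaw_x -3.0477 ydir [ 0.001 -0.    -1.   ] j [-0.228  0.365  1.963 -0.     0.813  1.249] F [ 0.5 -0.9 -0.1] w -0.2
radial(tool x) 130.8 behind(tool z) 23.4 yaw+2pi 3.235
```

View pics/c14.png

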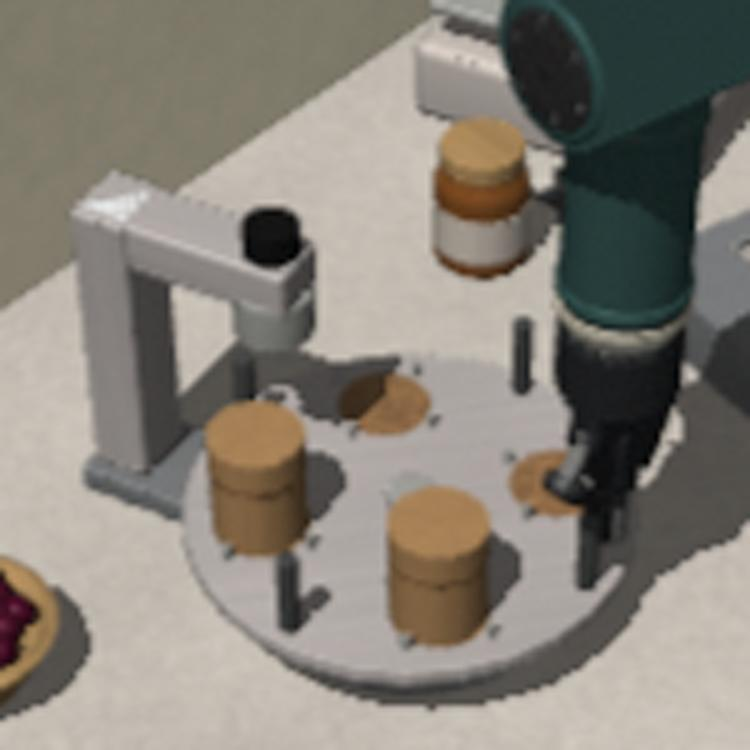

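Call:
send_rows --increments '[[[0.0011, 0, -0.0078, 0.06], [0.0011, 0, -0.0078, 0.06], [0.0011, 0, -0.0078, 0.06], [0.0011, 0, -0.0078, 0.06], [0.0011, 0, -0.0078, 0.06]]]'

```text
t: 32.12
position: [455.8, 3.0, 85.3]
tcp_rot: [0.072, -0.073, -0.703, 0.703]
ft_force: [-0.5, -0.1, -0.3]
grip_width: -0.3
```

Call:
send_rows --increments '[[[0.0011, 0, -0.0078, 0.06], [0.0011, 0, -0.0078, 0.06], [0.0011, 0, -0.0078, 0.06], [0.0011, 0, -0.0078, 0.06], [0, 0, 0, 0]]]'

```text
t: 32.75
position: [460.7, 34.3, 85.2]
tcp_rot: [-0.155, 0.155, 0.69, -0.69]
ft_force: [0.3, -0.4, 0.0]
grip_width: -0.1
```

```bash
python3 pf.py; python3 - <<'E'
from h import *
cap("side","13");crop("pics/side_13.png","pics/c14.png",180,130,330,280,5)
E
```

```text
t 32.75 pos [460.7  34.3  85.2] yaw_x 2.699 ydir [ 0.001  0.    -1.   ] j [-0.076  0.366  1.962  0.     0.813  1.938] F [ 0.3 -0.4  0. ] w -0.1
radial(tool x) 130.1 behind(tool z) 23.4 yaw+2pi 2.699
```

View pics/c14.png

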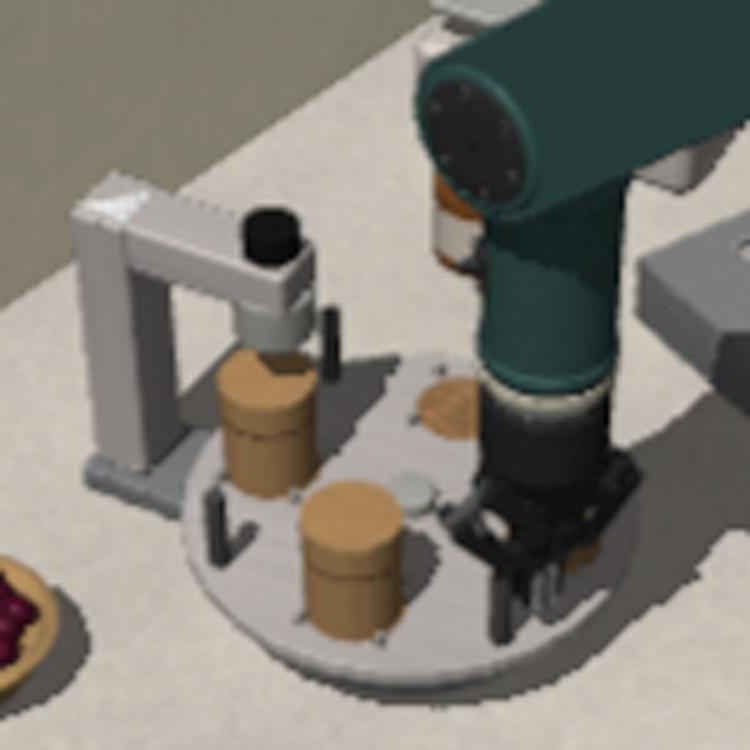

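Call:
send_rows --increments '[[[0.0009, 0, -0.0065, 0.05], [0.0008, 0, -0.0059, 0.045], [0, 0, 0, 0], [0, 0, 0, 0]]]'

```text
t: 33.3
position: [464.2, 45.7, 85.1]
tcp_rot: [-0.188, 0.188, 0.682, -0.682]
ft_force: [0.3, -0.6, -0.3]
grip_width: 0.1
```

```bash
python3 pf.py; python3 - <<'E'
from h import *
cap("side","14");crop("pics/side_14.png","pics/c14.png",180,130,330,280,5)
E
```

```text
t 33.3 pos [464.2  45.7  85.1] yaw_x 2.603 ydir [-0.  0. -1.] j [-0.05   0.371  1.952  0.     0.819  2.059] F [ 0.3 -0.6 -0.3] w 0.1
radial(tool x) 130.1 behind(tool z) 24.1 yaw+2pi 2.603
```

View pics/c14.png

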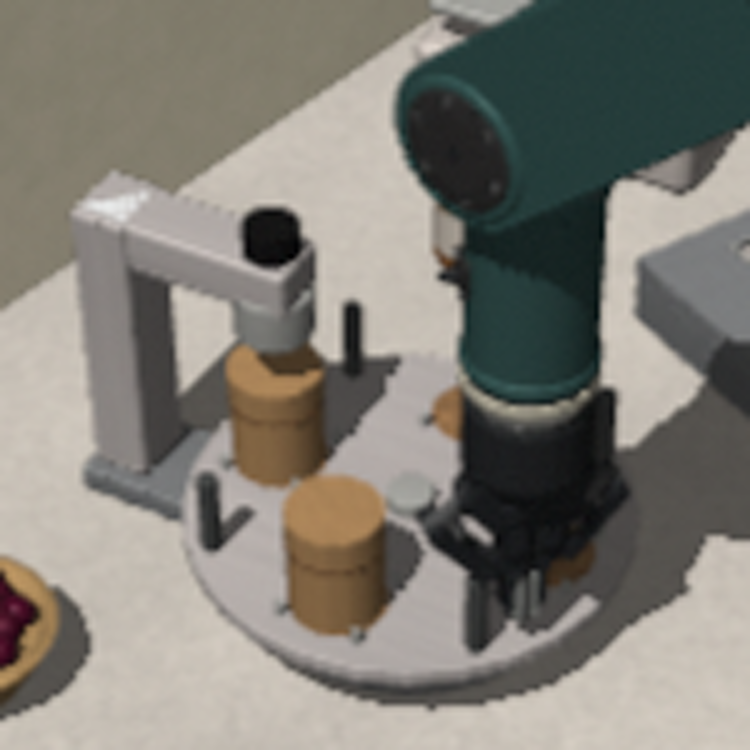

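Call:
send_rows --increments '[[[0, 0, 0.008, 0], [0, 0, 0.007, 0], [0, -0.03, 0, 0], [0, -0.05, 0, 0], [0, -0.06, 0, 0]]]'

```text
t: 33.98
position: [455.2, 32.7, 225.8]
tcp_rot: [0.19, -0.188, -0.681, 0.682]
ft_force: [1.3, 0.2, 0.1]
grip_width: -0.2
```

Call:
send_rows --increments '[[[-0.031, 0, 0.05, 0], [-0.031, 0, 0.05, 0], [-0.031, 0, 0.05, 0], [-0.031, 0, 0.05, 0], [-0.031, 0, 0.05, 0]]]'

```text
t: 34.6
position: [460.0, -263.2, 225.0]
tcp_rot: [-0.189, 0.189, 0.682, -0.681]
ft_force: [0.0, 0.4, 0.8]
grip_width: -0.1
```

Call:
send_rows --increments '[[[0, 0, 0.05, 0], [0.03, 0, 0.05, 0], [0.03, 0, 0.05, 0], [0.03, 0, 0.05, 0], [0, 0, 0, 0]]]'

```text
t: 35.22
position: [277.1, -387.8, 225.0]
tcp_rot: [0.191, -0.19, -0.681, 0.681]
ft_force: [0.3, -0.0, 0.1]
grip_width: -0.2
```

```bash
python3 - <<'E'
from h import *
st();cap("top","15");cap("side","15")
crop("pics/side_15.png","pics/c15.png",180,130,380,280,4)
crop("pics/top_15.png","pics/c16.png",205,110,415,265,3)
d=np.load("pics/top_15.npy");C=cloud("top",d);im=cv2.imread("pics/top_15.png")
for a in ([569,92.5,136],):
    u,v=map(int,proj("top",a));
    m=(abs(C[...,2]-136)<6)&(np.hypot(C[...,0]-a[0],C[...,1]-a[1])<50);print(cv2.minEnclosingCircle(C[m][:,:2].astype(np.float32)),np.median(C[m][:,2]))
m=(abs(C[...,2]-136)<6)&(np.hypot(C[...,0]-681,C[...,1]-19)<50);print(C[m].mean(0),m.sum())
hsv=cv2.cvtColor(im,cv2.COLOR_BGR2HSV)
mm=((hsv[...,1]>90)&(hsv[...,0]<25)&(abs(C[...,2]-60)<8)&(np.hypot(C[...,0]-588,C[...,1])<140)).astype(np.uint8)
n,l,s,c=cv2.connectedComponentsWithStats(mm)
for i in range(1,n):
    if s[i,4]>100: print("cork",s[i,4],c[i].round(1),np.round(atz("top",*c[i],60.),1))
E
python3 win.py 15; python3 bar.py 15;python3 tubes.py 15
```

```text
t 35.225 pos [ 277.1 -387.8  225. ] yaw_x 2.5957 ydir [-0.001 -0.    -1.   ] j [-1.094e+00  1.870e-01  1.775e+00 -1.000e-03  1.180e+00  1.023e+00] F [ 0.3 -0.   0.1] w -0.2
((570.6141357421875, 93.6573486328125), 30.797470092773438) 135.75190061531953
[668.75370121  14.27796862 135.85190734] 85
cork 264 [290.5 198.5] [608.  -93.7  60. ]
cork 277 [266.6 233.2] [495.7 -20.1  60. ]
bar ((506.5195617675781, -343.72509765625), (14.898786544799805, 60.49678421020508), 1.611165165901184)
ang -1.5568893782981656
case ((517.2376708984375, -346.30572509765625), (160.627197265625, 181.0286865234375), 72.80255126953125)
t 35.325 pos [ 280.1 -386.3  225. ] yaw_x 2.5989 ydir [ 0.     0.001 -1.   ] j [-1.089e+00  1.880e-01  1.774e+00  1.000e-03  1.180e+00  1.025e+00] F [ 0.5 -0.4 -0.4] w -0.1
[-0.17241311  0.01512017 -0.15395187]
[ 95. 104.] 322 circ [906.2 552.6] 75.4 mean [906.7 546.7  75.4] bgr [34. 48. 94.]
[ 94. 137.] 1630 circ [819.  551.5] 116.5 mean [794.2 540.2  76.7] bgr [32. 29. 78.]
[ 46. 213.] 2086 circ [550.2 681.2] 117.1 mean [546.6 674.3  76.5] bgr [30. 64. 85.]
[133. 186.] 274 circ [637.4 404.8] 30.9 mean [636.9 405.   76.1] bgr [141. 148.  13.]
[ 37. 203.] 208 circ [574.3 703.1] 48.9 mean [578.6 702.7  78.7] bgr [26. 53. 59.]
[116. 210.] 277 circ [559.  456.6] 32.1 mean [560.1 455.6  76.5] bgr [ 29.  35. 190.]
[172. 242.] 292 circ [461.1 273. ] 31.2 mean [460.4 272.7  76.3] bgr [ 24.  32. 188.]
```

View pics/c15.png

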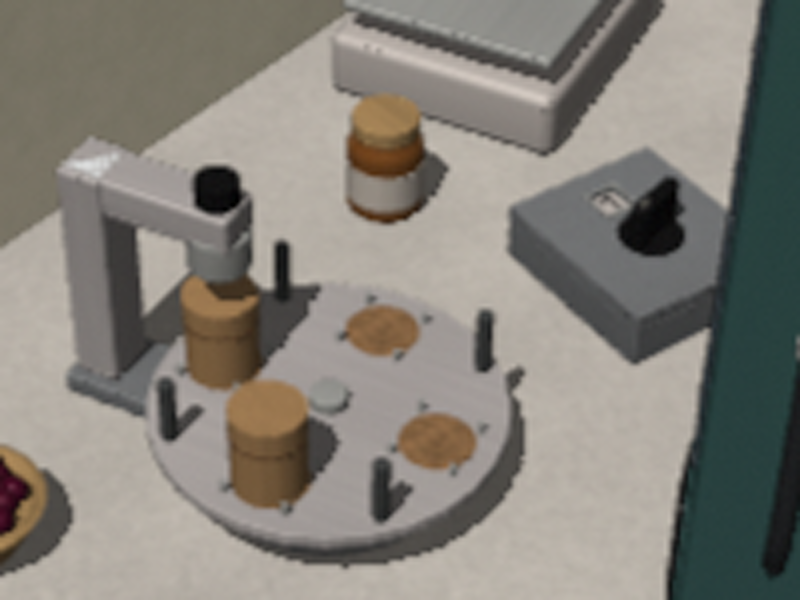

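View pics/c16.png

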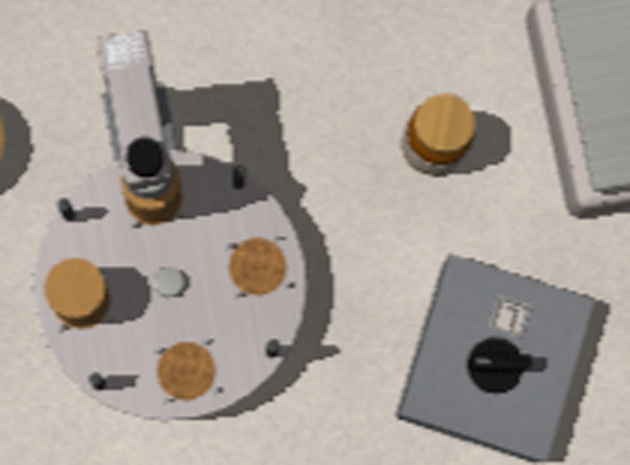

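View pics/win_15.png

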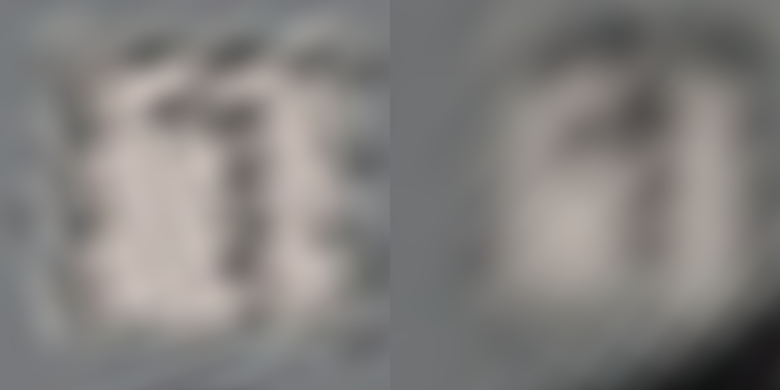

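View pics/top_15.png

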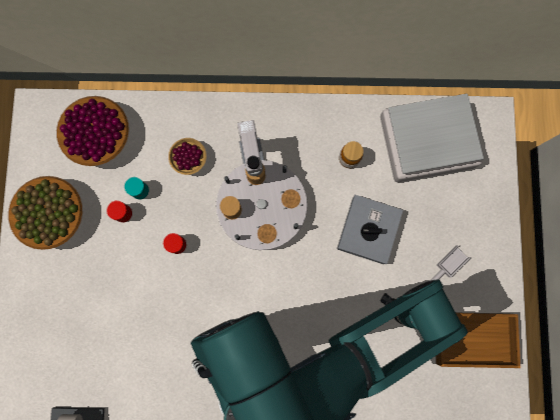

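```bash
python3 -c "
from plant import *
print(hand_in())"
```

```text
the job is handed in; nothing more can be done
None
```

The job is handed in after about 35 s of the 210 s allowed, and the last checks showed everything in place.

- **Dial:** I read 4 after a first turn, then turned it on to 7 before any tube went near the stamp head. The last pictures still show 7 in the window. The bar knob's angle is within about 0.02 rad of the target, which is about as closely as the pictures can measure it.
- **Tubes:** Only two kraft tubes were on the bench. I set both upright in their own nests and felt each touch down at the expected height. In the last depth picture both tube tops read about 136 mm, so they are fully down. I left the red and turquoise look-alikes alone.
- **Table:** I pushed it a quarter turn clockwise by one peg. The empty nests and the pegs now line up with where the station had them at the start, to about 1 mm. One loaded nest is under the stamp head, and the other is at the next position to its left.
- **Bystanders:** The jar, the bowl and the scoop were not touched, and the arm was clear of everything when I handed in.

No check failed. The one reading I could not confirm fully was the tube under the head: the head hides part of it from above, so I judged its centring from the side picture and from how well the table lines up.

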